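# Hang the sample basket on the latched weigh hook

### The job

Weigh the samples: swing the basket's flat-lying bail upright while the basket stays standing where it is, then carry the basket level by the bail to the weigh station, bring the loop over the hook's tip and press it down past the spring latch until it sits at the bottom of the hook and the latch has snapped shut over it. Go gently and by feel: the weigh station must never take more than 20 N, and the hook must carry the weight before you let go. Leave the basket hanging still and free, all three samples in it, and nothing else disturbed.

Things in the scene. Friction and masses are not known exactly. Their poses are not given: they have to be found in the camera images.
- basket: round perforated stainless sample basket on the table: 100 mm diameter at the rim, 50 mm tall, three loose samples inside; 0.6 to 0.85 kg in all. Origin: centre of its underside, z up. Its wire bail, hinged at the middle of both sides, lies flat towards the basket's own -x; the hinge line is parallel to the basket's y
- bail_hinge (a point): middle of the bail's hinge line, 45 mm above the basket's underside, fixed to the basket, same axes. The bail is 6 mm round wire: two legs 112 mm apart at the hinge draw in to a narrow top loop. It swings almost freely from flat (level, 45 mm above the table) over upright to flat on the other side, and falls if let go part-way
- bail_loop (a point): centre of the bail's top loop, 88 mm from the hinge line. Its straight legs run from 66 to 110 mm from the hinge, 46 mm apart outside, 34 mm inside. Gripped across these outsides (along the hinge line) the loop can be swung up, dragging in the pads (it ends 0 to 11 mm off in the grip, to the side it lay on), and the hook then passes between the fingers. Axes: x towards the hinge, y along the hinge
- bail_top (a point): centre of the wire at the peak of the crossbar that joins the loop's legs, 115 mm from the hinge line (6 mm wire, ends 5 mm nearer the hinge than the peak); same axes as the loop
- weigh_stand: fixed weigh station: grey base plate 220 x 180 x 12 mm, column 257 mm tall at x = +128 mm, and clamped on it a level load-cell arm that reaches towards -x and ends in an upturned hook. Origin: on the table right under the hook's bowl; z up. The arm is clamped by hand, so its true height is known only to 14 mm either way: feel for it. Over 20 N on the hook damages the cell
- hook_seat (a point): where the crossbar's centre rests in the bottom of the hook, 235 mm above the table with the arm at mid height (true seat within 14 mm of it). Axes of the station. The rigid hook is 8 mm round bar in the station's x-z plane, mouth up: inside of the tip x = -6, back of the mouth +18, top of the tip x = -12.5, 28 mm above the seat; outside of the hook upright at x = -17, 4 to 11 mm above the seat
- latch (a joint): angle of the sprung latch, 4 mm thick, shutting the hook's mouth: 0 = shut. Pivot x = +19, 24 mm above the seat; free end at the inside of the tip, 21 mm above it. A crossbar lowered right above the seat (x -3 to +1 mm) meets it 26 mm above the seat and, under 9 to 15 N in all (the basket's weight included), passes its end at 11 to 16 mm (angle 0.5); it then shuts. Nearer the pivot the bar jams
- sample0: one of three loose turned aluminium samples, 26 mm diameter, 28 mm tall, standing in the basket; origin: centre of its underside
- sample1: one of three loose turned aluminium samples, 26 mm diameter, 28 mm tall, standing in the basket; origin: centre of its underside
- sample2: one of three loose turned aluminium samples, 26 mm diameter, 28 mm tall, standing in the basket; origin: centre of its underside
- check_weight: brass knobbed check weight, 26 mm diameter, 37 mm tall, standing on the table beside the weigh station (bystander)
- v_block: dark steel V-block 60 x 50 x 52 mm (bystander)
- casting: aluminium die-cast housing, about 90 mm wide, 62 mm tall (bystander)
- gauge_box: shut wooden gauge-block box 100 x 150 x 32 mm (bystander)
- ring_gauge: steel ring gauge 64 mm diameter, 18 mm tall (bystander)
- plug_gauge: double-ended plug gauge, 125 mm long, 20 mm thick (bystander)
- caliper: digital caliper lying flat, 220 mm long (bystander)
Mind the look-alikes: they are no part of the job. Of the things like the basket, leave any that is brown; of the rest the larger one is meant.

How it is judged:
By the outcome, as a careful person would: the job done as asked, in the order asked, and still so for the second after the job is handed in, with the robot touching nothing.
It also fails if it takes over 72 s, if anything falls off the work surface, if the arm or the gripper's body presses on something with over 40 N, if the wrist force passes 120 N, or if a joint passes its speed limit or range.

### The arm

A 6-joint arm with a two-finger parallel gripper is mounted at the origin on the work surface. World frame = base frame: x ahead of the robot, y to its left, z up, the work surface at z = 0. Lengths are in m, angles in rad, forces in N, time in s.
With the tool pointing down it reaches from about 0.35 to 0.975 m from the base axis. Payload 4.9 kg.
Tool frame: the origin (TCP) lies where the fingers leave the gripper's body, on its centre line; the fingertips stand 73 mm ahead of it and the grasp point (between the pads) lies 54 mm ahead of it; z points along the fingers, x is the direction in which the jaws open and shut, and the axes are right-handed (so a half turn about z gives the same grasp; the last joint's range is limited). The gripper opens to 85 mm and grips with 20 to 120 N. Pads are 22 mm wide; open, the fingers measure 114 mm over their backs; the gripper's body (76 mm by 85 mm) begins 54 mm behind the grasp point. The pads swing forward as they close: fully open they stand 13 mm farther back than shut.
Start: joints at [1.167, 0.053, 1.613, -0, 1.476, -0.119], TCP at [0.176, 0.6, 0.304] pointing down, gripper open.
Joint ranges: [-3.01, 3.01], [-1.01, 2.22], [0.06, 2.58], [-1.02, 4.17], [0.09, 2.62], [-3.14, 3.14]. Speed limits (rad/s): [2.57, 2.57, 3.14, 3.14, 3.14, 3.14].

### API

Orientations are given as [roll, pitch, yaw] about the fixed x, y, z axes, in that order (R = Rz(yaw) Ry(pitch) Rx(roll)).
In Python, from rig import manip gives the robot as it stands.
- The arm moves only by the tool arm_command, never from a script. Its argument "deltas" is text: rows parted by semicolons, each of 5 numbers parted by spaces: the opening, from -1 (shut) to 1 (fully open), then the shift along the tool's x, y, z in cm, then the turn about the tool's z in rad. In form: claw x y z roll; .... A call has 1 to 8 rows; each row shifts and turns the commanded pose from where the row before left it, along the tool's axes as they then stand; what a row does not reach is not made up. A row lasts 1/8 s, in which the tool goes at most 62.5 mm and 10.7 degrees, less where a joint would pass 70% of its speed; a pose out of reach is approached as far as the arm can. A call with a gripper value outside its range is refused whole. The fingers move at their own pace and stop on an object; the grip force is fixed at half the most. Time passes only in rows, so rows that do not move let the fingers close. It gives the time, the measured TCP pose, the force and the opening at its end, in the units of the state.
- manip.get_obs(): the state, without advancing time (a new reading comes with each control period).
- manip.snapshot(name): name is "scene" or "top"; returns a dict with "pixels" (384x512x3 uint8, red, green, blue), "camera_matrix" (3x3 intrinsics, pixels), "k1" (the pictures are not rectified: a ray, as slopes to the right and down, at radius r is drawn at 1 + k1 r^2 times it, then the intrinsics apply), "R" (3x3) and "t" (3): a world point X has camera coordinates R X + t. Camera axes: x right, y down, z forward; pixel columns grow to the right and rows downward; lengths in m; the calibration is good to about 2 mm. A picture is of the moment at which its call begins. There is no depth.
- manip.job_done(): hands the job in, once; it reports no verdict.
The state is a dict: "time": time; "joints": joint angles; "dq": joint speeds; "effort": joint torques, N m; "tcp_pos": TCP position; "tool_rot": TCP orientation; "wrist_force": force on the tool from outside, world axes, zero at the start; "torque": the same for the moment, N m; "grip_width": finger opening in m.
Only numpy, scipy, OpenCV 4.12 (cv2) and the standard library are available. Lean on these libraries where they do the work, as an engineer would, in place of code of your own. Each camera call takes 0.05 s, during which the arm holds its last target.

## Working session

There is one attempt and no reset: what is moved stays moved. The work goes in short steps, Python scripts to look and compute and a tool call to move; the robot and the scene stay as the last step left them, time stands still between calls to the robot, and variables do not carry over. Pictures are saved under pics/ and viewed, and the job is handed in when it is done.

Besides the shell and the picture viewer there is one more tool, called after ">>>" by a JSON object that holds its "api" and its "payload". arm_command: Moves the arm, as the interface text tells. Its arguments: {"type":"object","properties":{"deltas":{"type":"string"}},"required":["deltas"]}

```bash
ls; mkdir -p pics
cat > h.py <<'E'
import numpy as np, cv2, json
from rig import manip
def snap(n,tag):
    s=manip.snapshot(n); cv2.imwrite(f"pics/{tag}.png",s["pixels"][:,:,::-1]); np.savez(f"pics/{tag}.npz",**{k:np.array(s[k]) for k in s}); return s
def load(tag): return dict(np.load(f"pics/{tag}.npz"))
def ray(s,u,v):
    K=s["camera_matrix"];k1=float(s["k1"]);xd=np.array([(u-K[0,2])/K[0,0],(v-K[1,2])/K[1,1]])
    x=xd.copy()
    for _ in range(30): x=xd/(1+k1*(x@x))
    d=s["R"].T@np.array([x[0],x[1],1]);o=-s["R"].T@s["t"];return o,d
def atz(s,u,v,z):
    o,d=ray(s,u,v);return o+d*(z-o[2])/d[2]
def proj(s,X):
    c=s["R"]@np.array(X,float)+s["t"];x=c[:2]/c[2];x=x*(1+float(s["k1"])*(x@x));K=s["camera_matrix"]
    return np.array([K[0,0]*x[0]+K[0,2],K[1,1]*x[1]+K[1,2]])
def tri(s1,p1,s2,p2):
    o1,d1=ray(s1,*p1);o2,d2=ray(s2,*p2);A=np.c_[d1,-d2];t=np.linalg.lstsq(A,o2-o1,rcond=None)[0]
    a=o1+d1*t[0];b=o2+d2*t[1];return (a+b)/2,np.linalg.norm(a-b)
def crop(tag,out,u0,v0,u1,v1,f):
    im=cv2.imread(f"pics/{tag}.png")[v0:v1,u0:u1];cv2.imwrite(f"pics/{out}.png",cv2.resize(im,None,fx=f,fy=f,interpolation=cv2.INTER_CUBIC))
E
python3 - <<'E'
from h import *
for n in("scene","top"):
    s=snap(n,n+"0");print(n,s["camera_matrix"],s["k1"],-s["R"].T@s["t"])
print(manip.get_obs())
E
```

```text
pics
scene [[436.54830751   0.         258.24251714]
 [  0.         436.54830751 193.97648157]
 [  0.           0.           1.        ]] -0.13200556088280546 [1.29051928 0.90961911 1.00622872]
top [[383.15547555   0.         256.67452505]
 [  0.         383.15547555 193.56333581]
 [  0.           0.           1.        ]] -0.002609473851144452 [0.29707624 0.01976511 1.51546003]
{'time': 0.1, 'joints': array([ 1.16698996e+00,  5.33178841e-02,  1.61416320e+00, -1.28324120e-05,
        1.47598902e+00, -1.19009730e-01]), 'dq': array([-0.00073595, -0.00011646, -0.00278563,  0.00033853, -0.00275172,
        0.00091055]), 'effort': array([-6.98435315e-05, -3.94904602e+01, -3.71363783e+01, -1.35029773e-04,
        3.85195468e-03, -4.42612603e-06]), 'tcp_pos': array([0.17543991, 0.59942521, 0.30276517]), 'tool_rot': array([-3.14138243e+00,  1.86569544e-03,  1.28600111e+00]), 'wrist_force': array([ 0.08672741, -0.01849419,  0.61773703]), 'torque': array([-0.0072297 ,  0.06265889, -0.03824266]), 'grip_width': 0.08564081230341815}
```

View pics/scene0.png

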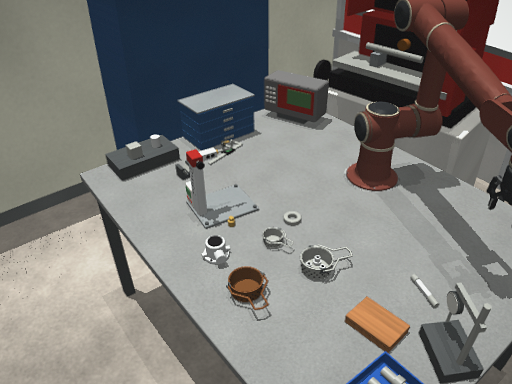

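View pics/top0.png

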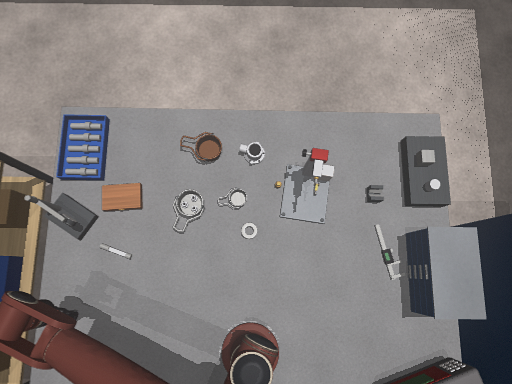

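The basket-like things in scene0 are the brown one at (246,283), the large steel one with samples at (318,260), and the small steel one at (273,237). I choose the large steel one (top view 189,204) and check it in crops.

Run:
```python
from h import *
crop("scene0","c1",280,225,370,290,8)
crop("top0","c2",160,175,230,240,9)
crop("scene0","c3",170,140,270,235,7)
crop("top0","c4",265,135,350,230,6)
```

```text
(no output)
```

View pics/c1.png

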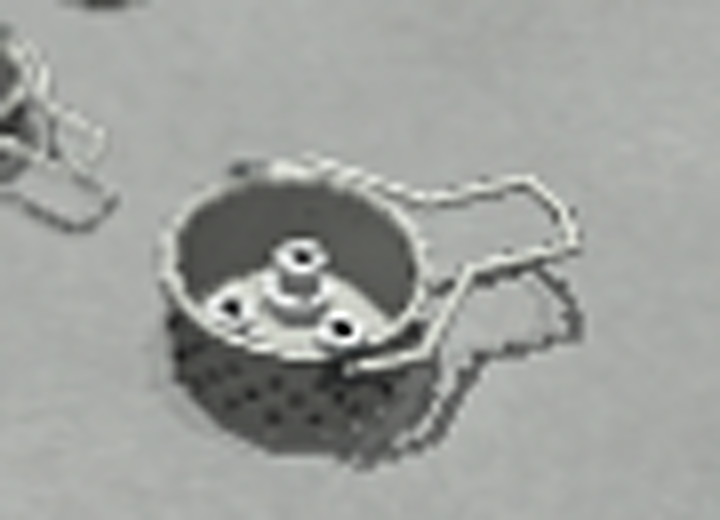

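View pics/c2.png

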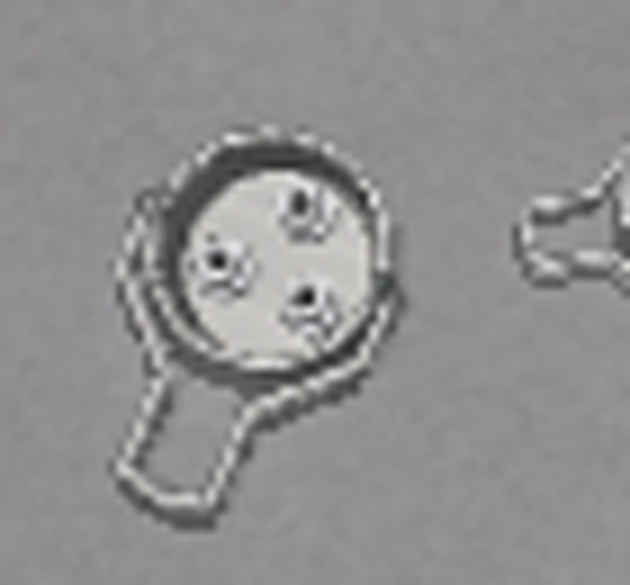

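View pics/c3.png

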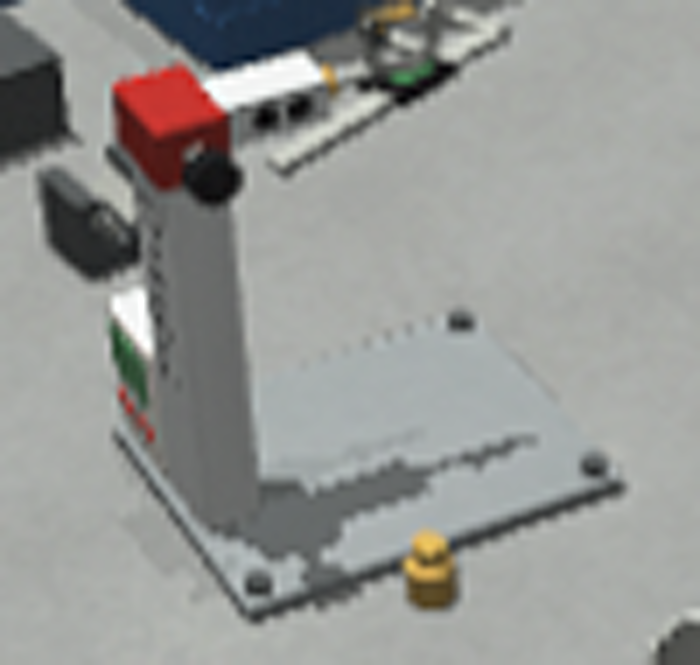

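View pics/c4.png

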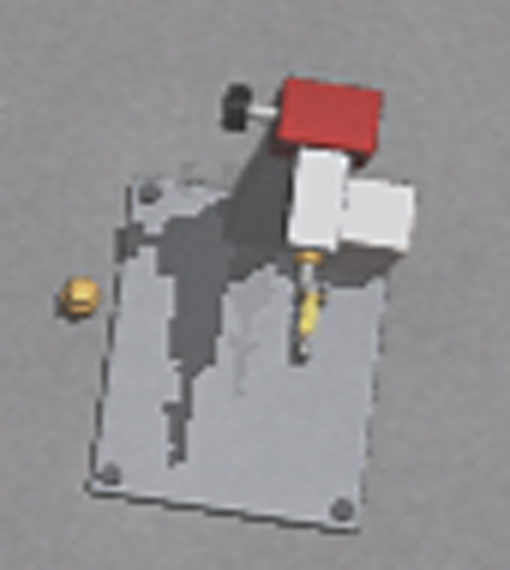

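Run:
```python
from h import *
crop("scene0","c5",195,138,250,172,14)
crop("top0","c6",300,165,332,200,17)
```

```text
(no output)
```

View pics/c5.png

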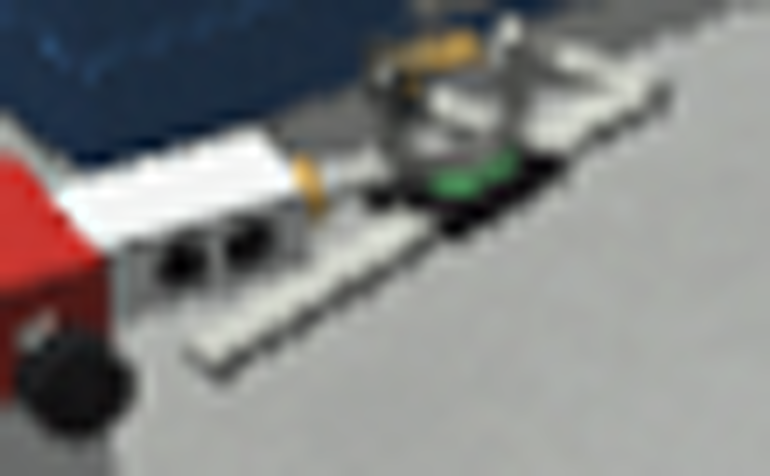

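View pics/c6.png

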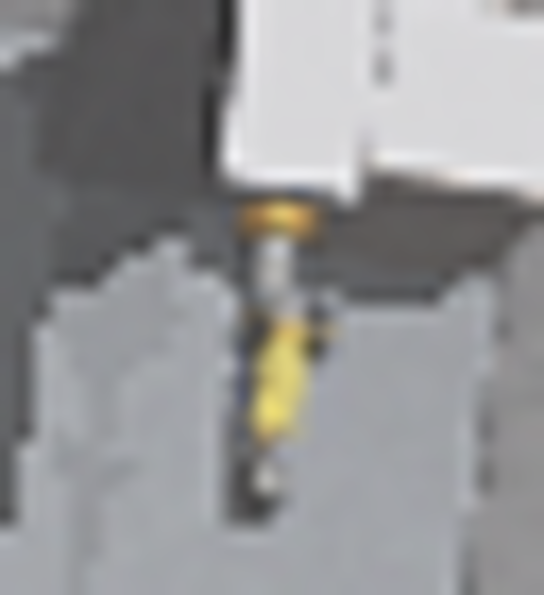

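```bash
cat > fit.py <<'E'
from h import *
from scipy.optimize import least_squares
t=load("top0");s=load("scene0")
def C(p,u0,v0,f): return np.array([u0+(p[0]+.5)/f-.5, v0+(p[1]+.5)/f-.5])
# model points in bail flat frame (dist from hinge r, lateral y) : local=(-r,y,.045)
T=[((122,465),(-110,+20)),((208,505),(-110,-20)),((168,372),(-66,20)),((248,408),(-66,-20))]
S=[((575,243),(-110,20)),((525,182),(-110,-20)),((470,270),(-66,20)),((425,200),(-66,-20))]
ob=[(t,C(p,160,175,9),m) for p,m in T]+[(s,C(p,280,225,8),m) for p,m in S]
rimT=[(270,130),(152,260),(388,230),(270,366),(180,180),(362,170)]
def W(p,l):
    c,si=np.cos(p[2]),np.sin(p[2]);return np.array([p[0]+c*l[0]-si*l[1],p[1]+si*l[0]+c*l[1],l[2]])
def res(p):
    r=[]
    for cam,px,m in ob: r+=list((proj(cam,W(p,(m[0]/1e3,m[1]/1e3,.045)))-px))
    for q in rimT:
        X=atz(t,*C(q,160,175,9),.050); r.append((np.hypot(*(X[:2]-p[:2]))-.05)*260)
    return r
o=least_squares(res,[.53,.25,0.4],loss='soft_l1')
print("basket x y yaw",o.x,np.degrees(o.x[2]));print(np.round(res(o.x),2))
E
python3 fit.py
```

```text
basket x y yaw [ 0.55392816  0.23997324 -0.38794304] -22.227499004436762
[-0.14  0.05 -0.16 -0.33 -0.36 -0.12  0.24 -0.1  -0.59  0.08  0.38 -0.58
 -0.26 -0.47  0.32 -0.15  0.35  0.19  0.18  0.42 -0.18  0.28]
```

```bash
cat >> fit.py <<'E'
print("--hook")
for nm,a,b in[("tip",(267,480),(510,28)),("latchend",(270,437),(478,45)),("pivot",(293,325),(393,58)),("collar",(278,215),(310,185))]:
    X,g=tri(t,C(a,300,165,17),s,C(b,195,138,14));print(nm,X.round(4),round(g*1e3,1))
pl=[("A",t,C((130,182),265,135,6)),("B",t,C((88,490),265,135,6)),("C",t,C((357,530),265,135,6)),("sC",s,C((458,312),170,140,7)),("sB",s,C((622,485),170,140,7)),("sA",s,C((250,612),170,140,7)),("sD",s,C((115,435),170,140,7))]
for n,c,p in pl: print(n,p.round(1),atz(c,*p,.012).round(4))
E
python3 fit.py
```

```text
basket x y yaw [ 0.55392816  0.23997324 -0.38794304] -22.227499004436762
[-0.14  0.05 -0.16 -0.33 -0.36 -0.12  0.24 -0.1  -0.59  0.08  0.38 -0.58
 -0.26 -0.47  0.32 -0.15  0.35  0.19  0.18  0.42 -0.18  0.28]
--hook
tip [ 0.5523 -0.2087  0.2695] 0.3
latchend [ 0.5613 -0.2098  0.2673] 0.2
pivot [ 0.5835 -0.2145  0.2694] 0.1
collar [ 0.6109 -0.2157  0.2433] 3.1
A [286.2 164.9] [ 0.719  -0.1397  0.012 ]
B [279.2 216.2] [ 0.5079 -0.1104  0.012 ]
C [324.1 222.9] [ 0.4834 -0.2883  0.012 ]
sC [235.  184.1] [ 0.492  -0.2873  0.012 ]
sB [258.4 208.9] [ 0.517  -0.1021  0.012 ]
sA [205.3 227. ] [ 0.7274 -0.1363  0.012 ]
sD [186.  201.7] [ 0.706 -0.308  0.012]
```

>>> {"api": "arm_command", "payload": {"deltas": "1 0 0 0 0.103; 1 -2.4 4.9 0 0; 1 -2.4 4.9 0 0; 1 -2.4 4.9 0 0; 1 -2.4 4.9 0 0; 1 -2.4 4.9 0 0; 1 -2.4 4.9 0 0; 1 -2.4 4.9 0 0"}}

```text
time: 1.1
tcp_pos: [0.4303, 0.313, 0.3035]
tool_rot: [-3.141, 0.0, 1.183]
wrist_force: [0.6, 0.2, -0.0]
grip_width: 0.0855
```

```bash
cat > st.py <<'E'
from h import *
import sys
o=manip.get_obs();p=np.array(o["tcp_pos"]);yaw=o["tool_rot"][2]
print("t",round(o["time"],2),"tcp",p.round(4),"rot",np.round(o["tool_rot"],4),"F",np.round(o["wrist_force"],2),"M",np.round(o["torque"],3),"w",round(o["grip_width"],4))
if len(sys.argv)>4:
    tg=np.array([float(a) for a in sys.argv[1:4]]);ty=float(sys.argv[4]);d=tg-p
    for y,n in((yaw,"now"),(ty,"after turn")):
        print(n,"cm x y z",(100*np.array([d[0]*np.cos(y)+d[1]*np.sin(y),d[0]*np.sin(y)-d[1]*np.cos(y),-d[2]])).round(2),"turn",round(yaw-ty,4))
E
python3 st.py .4641 .2767 .2 1.183
```

```text
t 1.1 tcp [0.4303 0.313  0.3035] rot [-3.1413e+00  2.0000e-04  1.1830e+00] F [ 0.58  0.16 -0.03] M [-0.018 -0.086 -0.001] w 0.0855
now cm x y z [-2.08  4.5  10.35] turn -0.0
after turn cm x y z [-2.08  4.5  10.35] turn -0.0
```

>>> {"api": "arm_command", "payload": {"deltas": "1 -2.1 4.5 0 0; 1 0 0 5 0; 1 0 0 5 0; 1 0 0 2 0; 1 0 0 0 0; 1 0 0 0 0"}}

```text
time: 1.85
tcp_pos: [0.4644, 0.2788, 0.1863]
tool_rot: [3.139, -0.003, 1.183]
wrist_force: [1.0, 0.2, 0.6]
grip_width: 0.0855
```

```bash
python3 st.py .4641 .2767 .099 1.183
python3 - <<'E'
from h import *
snap("scene","scene1");snap("top","top1")
crop("scene1","d1",270,190,390,290,6);crop("top1","d2",130,150,240,250,6)
E
```

```text
t 1.85 tcp [0.4644 0.2788 0.1863] rot [ 3.1389e+00 -2.6000e-03  1.1834e+00] F [0.98 0.2  0.57] M [ 0.037  0.003 -0.014] w 0.0855
now cm x y z [-0.21  0.05  8.73] turn 0.0004
after turn cm x y z [-0.21  0.05  8.73] turn 0.0004
```

View pics/d1.png

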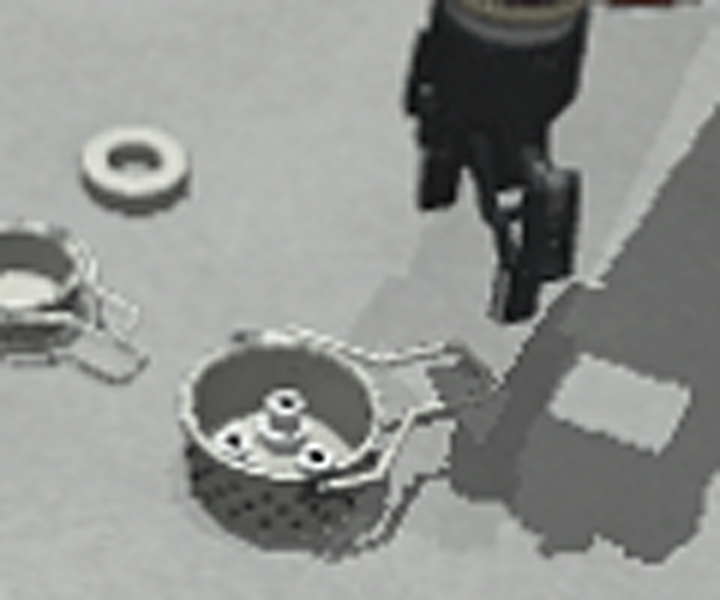

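View pics/d2.png

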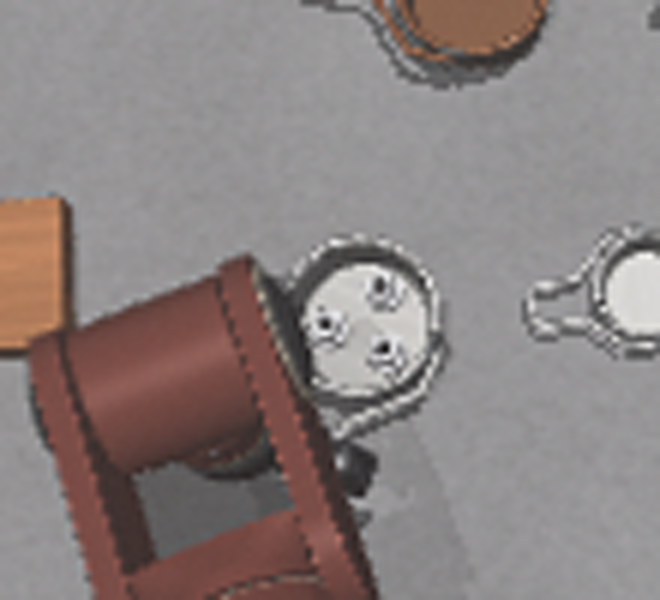

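>>> {"api": "arm_command", "payload": {"deltas": "1 -0.2 0 3 0; 1 0 0 3 0; 1 0 0 1.5 0; 1 0 0 1 0; 1 0 0 0 0; 1 0 0 0 0"}}

```text
time: 2.7
tcp_pos: [0.4633, 0.2766, 0.1001]
tool_rot: [3.14, -0.001, 1.183]
wrist_force: [0.6, -0.6, 0.4]
grip_width: 0.0854
```

```bash
python3 st.py .4641 .2767 .099 1.183
python3 - <<'E'
from h import *
snap("scene","scene2")
crop("scene2","d3",290,200,380,280,8)
E
```

```text
t 2.7 tcp [0.4633 0.2766 0.1001] rot [ 3.1401e+00 -1.4000e-03  1.1830e+00] F [ 0.57 -0.6   0.36] M [-0.03  -0.017  0.021] w 0.0854
now cm x y z [0.04 0.07 0.11] turn 0.0
after turn cm x y z [0.04 0.07 0.11] turn 0.0
```

View pics/d3.png

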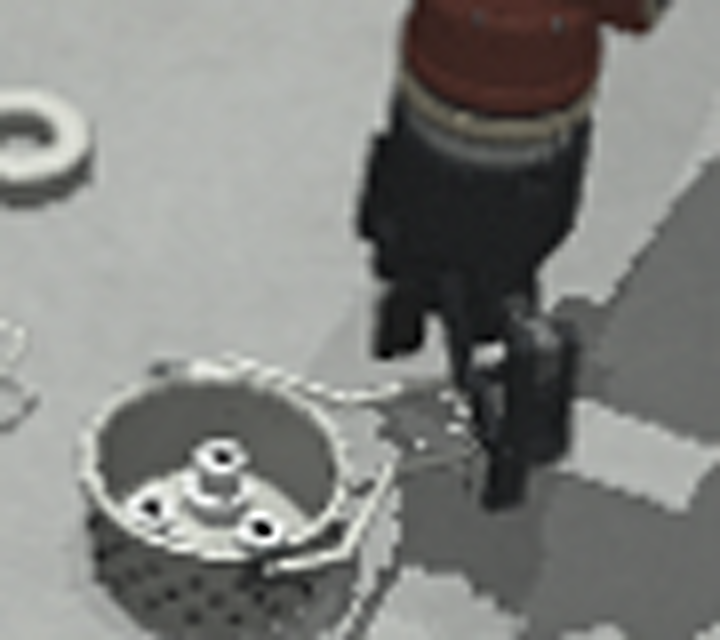

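>>> {"api": "arm_command", "payload": {"deltas": "0.2 0 0.1 0.2 0; 0.2 0 0 0 0; 0.2 0 0 0 0; 0.14 0 0 0 0; 0.14 0 0 0 0"}}

```text
time: 3.38
tcp_pos: [0.4635, 0.2759, 0.0969]
tool_rot: [-3.142, 0.0, 1.183]
wrist_force: [0.0, -0.0, 0.3]
grip_width: 0.0485
```

```bash
python3 st.py .4641 .2767 .099 1.183
python3 - <<'E'
from h import *
snap("scene","scene3")
crop("scene3","d4",310,210,380,280,9)
E
```

```text
t 3.38 tcp [0.4635 0.2759 0.0969] rot [-3.1416  0.      1.183 ] F [ 0.01 -0.02  0.34] M [ 0.009 -0.048 -0.009] w 0.0485
now cm x y z [ 0.1   0.03 -0.21] turn -0.0
after turn cm x y z [ 0.1   0.03 -0.21] turn -0.0
```

View pics/d4.png

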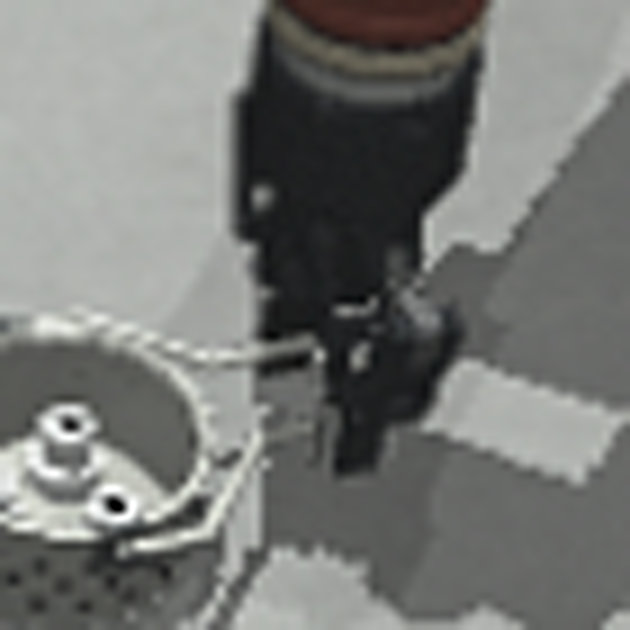

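>>> {"api": "arm_command", "payload": {"deltas": "0.07 0 0 0 0; 0.07 0 0 0 0; 0.07 0 0 0 0"}}

```text
time: 3.8
tcp_pos: [0.4635, 0.276, 0.097]
tool_rot: [3.142, -0.0, 1.183]
wrist_force: [-0.2, 1.1, 0.6]
grip_width: 0.0457
```

```bash
python3 st.py .4641 .2767 .099 1.183
```

```text
t 3.8 tcp [0.4635 0.276  0.097 ] rot [ 3.1415e+00 -2.0000e-04  1.1831e+00] F [-0.16  1.06  0.55] M [0.074 0.084 0.119] w 0.0457
now cm x y z [ 0.09  0.03 -0.2 ] turn 0.0001
after turn cm x y z [ 0.09  0.03 -0.2 ] turn 0.0001
```

>>> {"api": "arm_command", "payload": {"deltas": "0.03 0 0.04 -0.85 0; 0.03 0 0.11 -0.84 0; 0.03 0 0.18 -0.83 0; 0.03 0 0 0 0"}}

```text
time: 4.3
tcp_pos: [0.4669, 0.2747, 0.123]
tool_rot: [3.141, -0.001, 1.182]
wrist_force: [0.6, 0.6, -3.4]
grip_width: 0.0444
```

```bash
python3 st.py .4641 .2767 .099 1.183
python3 - <<'E'
from h import *
snap("scene","scene4")
crop("scene4","d5",290,200,380,280,8)
E
```

```text
t 4.3 tcp [0.4669 0.2747 0.123 ] rot [ 3.1411e+00 -9.0000e-04  1.1825e+00] F [ 0.56  0.6  -3.36] M [0.175 0.048 0.103] w 0.0444
now cm x y z [ 0.08 -0.33  2.4 ] turn -0.0005
after turn cm x y z [ 0.08 -0.33  2.4 ] turn -0.0005
```

View pics/d5.png

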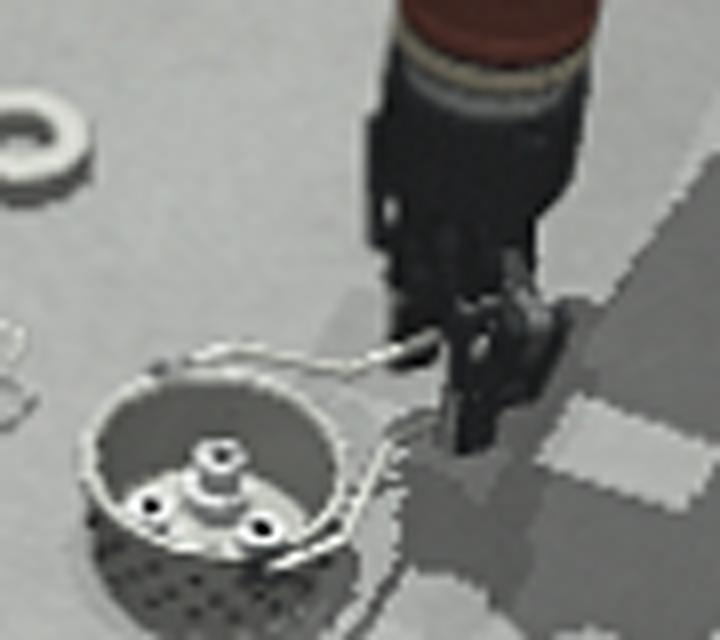

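>>> {"api": "arm_command", "payload": {"deltas": "0.05 0 0.25 -0.81 0; 0.05 0 0.33 -0.78 0; 0.05 0 0.39 -0.75 0; 0.05 0 0 0 0"}}

```text
time: 4.85
tcp_pos: [0.4761, 0.271, 0.1465]
tool_rot: [3.141, -0.001, 1.182]
wrist_force: [-0.5, 1.6, -2.2]
grip_width: 0.0448
```

```bash
python3 st.py .4641 .2767 .099 1.183
python3 - <<'E'
from h import *
snap("scene","scene5")
crop("scene5","d5",290,190,380,280,8)
E
```

```text
t 4.85 tcp [0.4761 0.271  0.1465] rot [ 3.1408e+00 -9.0000e-04  1.1823e+00] F [-0.46  1.58 -2.22] M [0.224 0.117 0.024] w 0.0448
now cm x y z [ 0.07 -1.33  4.75] turn -0.0007
after turn cm x y z [ 0.08 -1.33  4.75] turn -0.0007
```

View pics/d5.png

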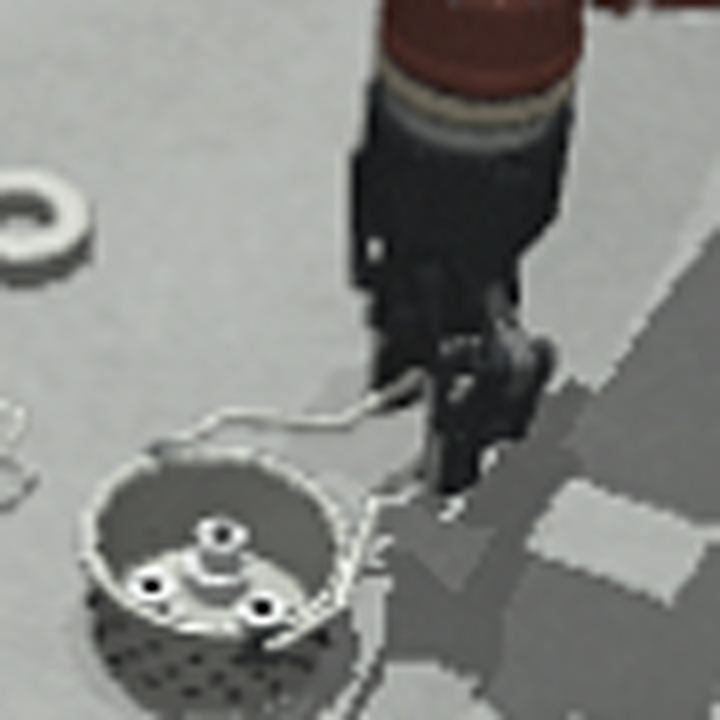

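>>> {"api": "arm_command", "payload": {"deltas": "0.05 0 0.46 -0.72 0; 0.05 0 0.52 -0.67 0; 0.05 0 0.57 -0.63 0; 0.05 0 0.63 -0.57 0; 0.05 0 0.67 -0.52 0; 0.05 0 0.72 -0.46 0; 0.05 0 0 0 0"}}

```text
time: 5.78
tcp_pos: [0.5092, 0.2571, 0.1816]
tool_rot: [3.141, 0.0, 1.182]
wrist_force: [-0.1, 0.4, -2.2]
grip_width: 0.045
```

```bash
python3 st.py .4641 .2767 .099 1.183
python3 - <<'E'
from h import *
snap("scene","scene6")
crop("scene6","d6",290,190,380,280,8)
E
```

```text
t 5.78 tcp [0.5092 0.2571 0.1816] rot [3.1410e+00 1.0000e-04 1.1823e+00] F [-0.06  0.36 -2.23] M [0.182 0.118 0.016] w 0.045
now cm x y z [ 0.11 -4.92  8.26] turn -0.0007
after turn cm x y z [ 0.11 -4.92  8.26] turn -0.0007
```

View pics/d6.png

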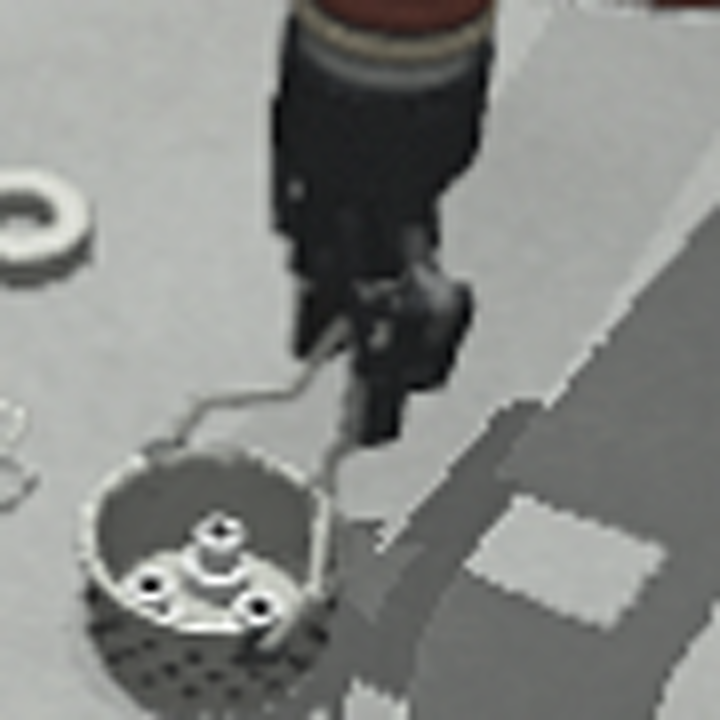

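>>> {"api": "arm_command", "payload": {"deltas": "0.05 0 0.75 -0.39 0; 0.05 0 0.78 -0.33 0; 0.05 0 0.81 -0.26 0; 0.05 0 0.83 -0.18 0; 0.05 0 0.84 -0.11 0; 0.05 0 0.85 -0.04 0; 0.05 0 0 0 0"}}

```text
time: 6.7
tcp_pos: [0.5546, 0.2388, 0.1949]
tool_rot: [3.14, -0.001, 1.182]
wrist_force: [-1.5, -0.5, 2.6]
grip_width: 0.0448
```

```bash
python3 st.py .5539 .2400 .196 1.183
python3 - <<'E'
from h import *
snap("scene","scene7");snap("top","top7")
crop("scene7","d7",275,180,365,280,8);crop("top7","d8",150,160,240,240,8)
E
```

```text
t 6.7 tcp [0.5546 0.2388 0.1949] rot [ 3.1400e+00 -7.0000e-04  1.1824e+00] F [-1.45 -0.48  2.56] M [0.049 0.294 0.02 ] w 0.0448
now cm x y z [ 0.09 -0.12 -0.11] turn -0.0006
after turn cm x y z [ 0.09 -0.12 -0.11] turn -0.0006
```

View pics/d7.png

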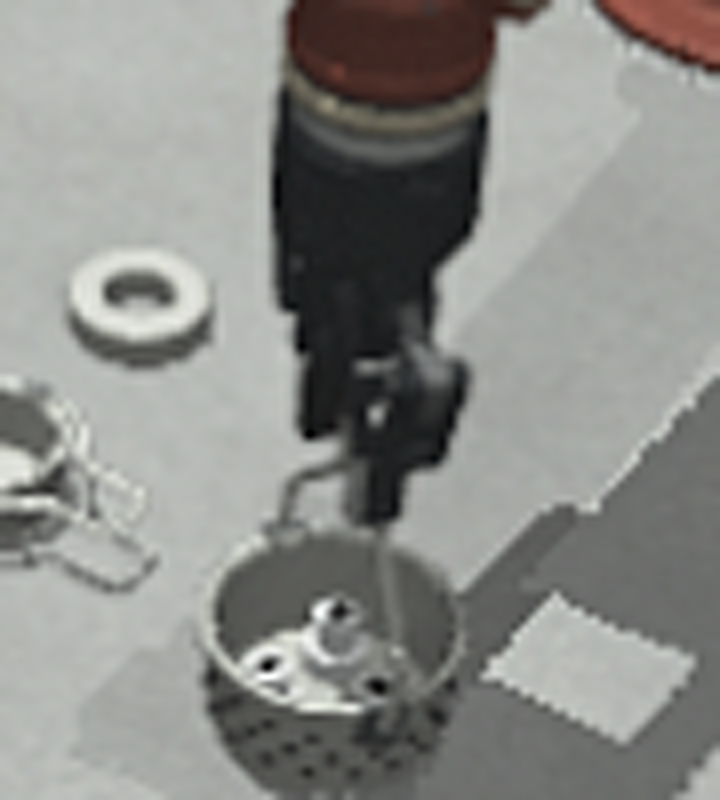

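View pics/d8.png

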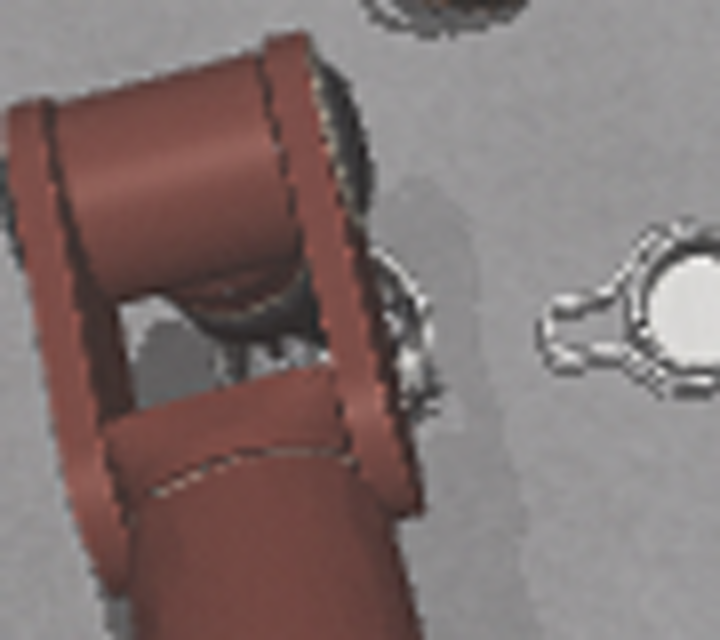

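```bash
cat > ov.py <<'E'
from h import *
B=(.55393,.23997,-.38794)
def bail(th,B=B,z0=.045):
    a=np.radians(th);pts=[(0,56),(30,52),(66,20),(110,20),(115,0),(110,-20),(66,-20),(30,-52),(0,-56)]
    c,s=np.cos(B[2]),np.sin(B[2]);out=[]
    for r,y in pts:
        l=(-r*np.cos(a)/1e3,y/1e3,r*np.sin(a)/1e3+z0);out.append((B[0]+c*l[0]-s*l[1],B[1]+s*l[0]+c*l[1],l[2]))
    return out
if __name__=="__main__":
    s=load("scene7");u0,v0,f=275,180,8
    im=cv2.imread("pics/d7.png");
    for th,col in((90,(0,0,255)),(80,(0,255,0)),(100,(255,0,0))):
        p=np.array([(proj(s,X)-[u0,v0]+.5)*f-.5 for X in bail(th)]).round().astype(int)
        cv2.polylines(im,[p.reshape(-1,1,2)],False,col,1)
    cv2.imwrite("pics/d9.png",im[250:])
E
python3 ov.py
```

```text
(no output)
```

View pics/d9.png

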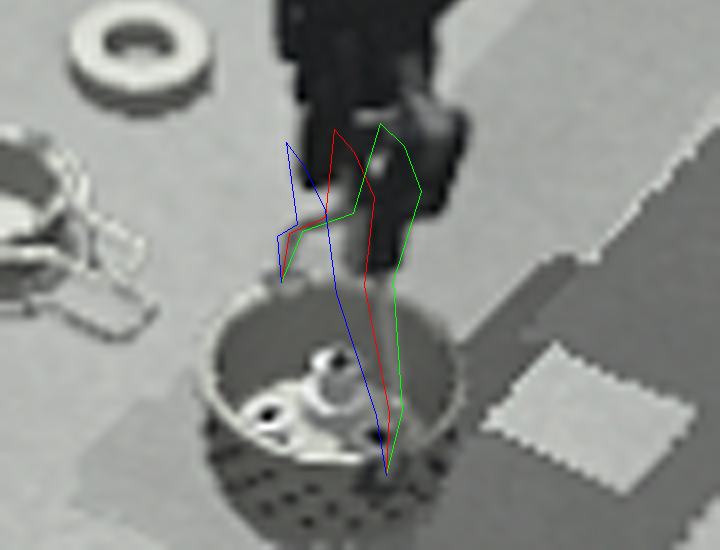

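>>> {"api": "arm_command", "payload": {"deltas": "0.06 0 0.3 0 0; 0.06 0 0.3 0 0; 0.06 0 0.3 0 0; 0.06 0 0 0 0"}}

```text
time: 7.3
tcp_pos: [0.5623, 0.2357, 0.1946]
tool_rot: [3.141, -0.0, 1.183]
wrist_force: [-2.2, 0.5, 2.8]
grip_width: 0.0455
```

```bash
python3 st.py .5539 .2400 .196 1.183
cat > ov2.py <<'E'
from ov import *
import sys
tag,u0,v0=sys.argv[1],int(sys.argv[2]),int(sys.argv[3]);f=9
s=snap("scene",tag);crop(tag,tag+"a",u0,v0,u0+80,v0+66,f);im=cv2.imread(f"pics/{tag}a.png");im0=im.copy()
for th,col in zip(map(float,sys.argv[4:]),((0,0,255),(0,255,0),(255,0,0))):
    p=np.array([(proj(s,X)-[u0,v0]+.5)*f-.5 for X in bail(th)]).round().astype(int)
    cv2.polylines(im,[p.reshape(-1,1,2)],False,col,1)
cv2.imwrite(f"pics/{tag}a.png",im)
cv2.imwrite(f"pics/{tag}b.png",im0)
E
python3 ov2.py scene8 278 218 90 84
```

```text
t 7.3 tcp [0.5623 0.2357 0.1946] rot [ 3.1410e+00 -5.0000e-04  1.1829e+00] F [-2.18  0.45  2.77] M [0.162 0.346 0.09 ] w 0.0455
now cm x y z [ 0.08 -0.94 -0.14] turn -0.0001
after turn cm x y z [ 0.08 -0.94 -0.14] turn -0.0001
```

View pics/scene8a.png

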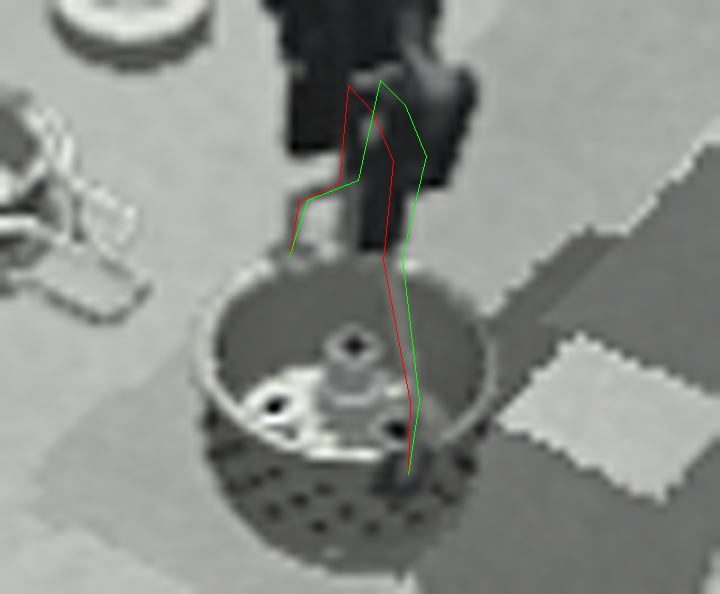

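View pics/scene8b.png

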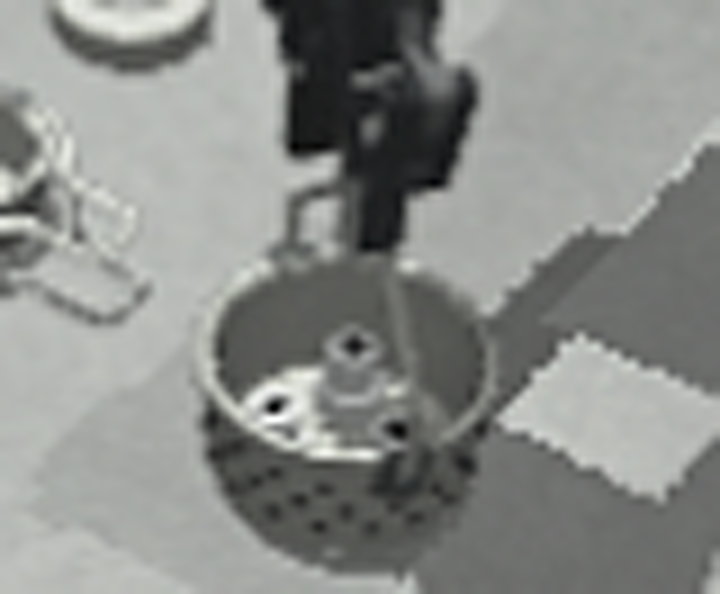

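>>> {"api": "arm_command", "payload": {"deltas": "-1 0 0.1 0 0; -1 0 0 0 0; -1 0 0 0 0; -1 0 0 -0.2 0; -1 0 0 -0.4 0; -1 0 0 -0.6 0; -1 0 0 -0.8 0; -1 0 0 0 0"}}

```text
time: 8.35
tcp_pos: [0.5634, 0.2354, 0.2155]
tool_rot: [3.14, -0.001, 1.183]
wrist_force: [0.7, 0.5, -8.4]
grip_width: 0.0435
```

```bash
python3 st.py .5539 .2400 .196 1.183;python3 ov2.py scene9 278 212 90 84
```

```text
t 8.35 tcp [0.5634 0.2354 0.2155] rot [ 3.1397e+00 -1.3000e-03  1.1829e+00] F [ 0.7   0.46 -8.38] M [-0.044 -0.128  0.034] w 0.0435
now cm x y z [ 0.07 -1.06  1.95] turn -0.0001
after turn cm x y z [ 0.07 -1.06  1.95] turn -0.0001
```

View pics/scene9b.png

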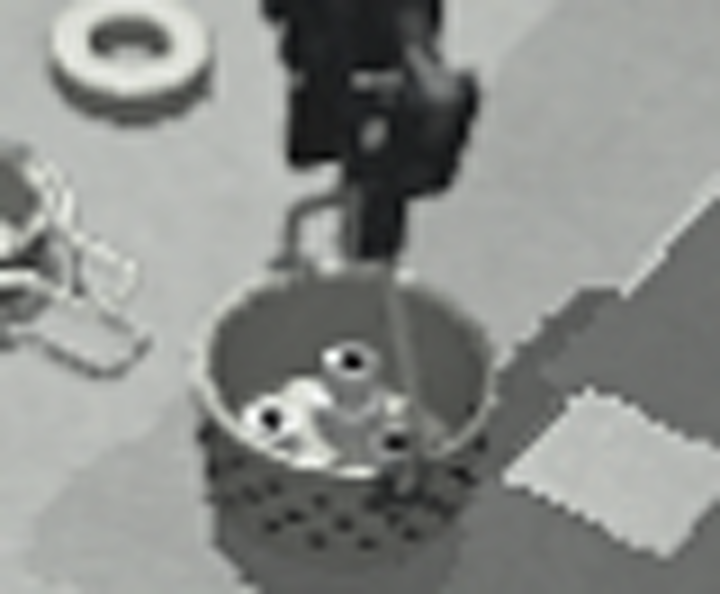

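>>> {"api": "arm_command", "payload": {"deltas": "-1 0 0 -0.6 0; -1 0 0 -1.2 0; -1 0 0 -1.8 0; -1 0 0 -2 0; -1 0 0 -2 0; -1 0 0 -2 0; -1 0 0 -1.5 0; -1 0 0 -0.8 0"}}

```text
time: 9.4
tcp_pos: [0.5631, 0.2354, 0.3348]
tool_rot: [3.14, -0.001, 1.183]
wrist_force: [0.5, 0.1, -8.5]
grip_width: 0.0438
```

>>> {"api": "arm_command", "payload": {"deltas": "-1 0 0 0 -0.06; -1 0 0 0 -0.06; -1 0 0 0 -0.06; -1 0 0 0 -0.072; -1 0 0 0 0"}}

```text
time: 10.02
tcp_pos: [0.5626, 0.2353, 0.3326]
tool_rot: [-3.14, 0.001, 1.434]
wrist_force: [-0.6, -0.1, -7.6]
grip_width: 0.0435
```

```bash
python3 st.py .5152 -.2042 .335 1.435
```

```text
t 10.03 tcp [0.5626 0.2353 0.3326] rot [-3.1403e+00  5.0000e-04  1.4342e+00] F [-0.57 -0.06 -7.63] M [-0.039 -0.039  0.003] w 0.0435
now cm x y z [-44.18   1.29  -0.24] turn -0.0008
after turn cm x y z [-44.18   1.25  -0.24] turn -0.0008
```

>>> {"api": "arm_command", "payload": {"deltas": "-1 -1 0 -0.1 0; -1 -2 0 -0.1 0; -1 -3 0 0 0; -1 -3 0 0 0; -1 -3 0 0 0; -1 -3 0 0 0; -1 -3 0 0 0; -1 -3.2 0 0 0"}}

```text
time: 11.02
tcp_pos: [0.5333, 0.0232, 0.3356]
tool_rot: [3.141, 0.001, 1.434]
wrist_force: [0.1, 0.3, -7.7]
grip_width: 0.0436
```

>>> {"api": "arm_command", "payload": {"deltas": "-1 -3.2 0.1 0 0; -1 -3.2 0.2 0 0; -1 -3.2 0.2 0 0; -1 -3.2 0.2 0 0; -1 -3 0.2 0 0; -1 -2.6 0.2 0 0; -1 -2 0.1 0 0; -1 -1.4 0.1 0 0"}}

```text
time: 12.02
tcp_pos: [0.5169, -0.1938, 0.3354]
tool_rot: [3.142, -0.0, 1.434]
wrist_force: [0.3, 0.5, -8.2]
grip_width: 0.0438
```

>>> {"api": "arm_command", "payload": {"deltas": "-1 -0.9 0 0 0; -1 -0.3 0 0 0; -1 0 0 0 0; -1 0 0 0 0; -1 0 0 0 0; -1 0 0 0 0; -1 0 0 0 0; -1 0 0 0 0"}}

```text
time: 13.02
tcp_pos: [0.5159, -0.2043, 0.3353]
tool_rot: [-3.142, -0.0, 1.435]
wrist_force: [0.2, 0.2, -8.3]
grip_width: 0.0436
```

```bash
python3 st.py .5152 -.2042 .335 1.435
python3 - <<'E'
from h import *
snap("scene","scene10");snap("top","top10")
crop("scene10","e1",190,110,280,200,8);crop("top10","e2",270,150,350,230,8)
E
```

```text
t 13.03 tcp [ 0.5159 -0.2043  0.3353] rot [-3.1416 -0.      1.4351] F [ 0.21  0.24 -8.31] M [-0.038 -0.015  0.023] w 0.0436
now cm x y z [ 0.01 -0.07  0.03] turn 0.0001
after turn cm x y z [ 0.01 -0.07  0.03] turn 0.0001
```

View pics/e1.png

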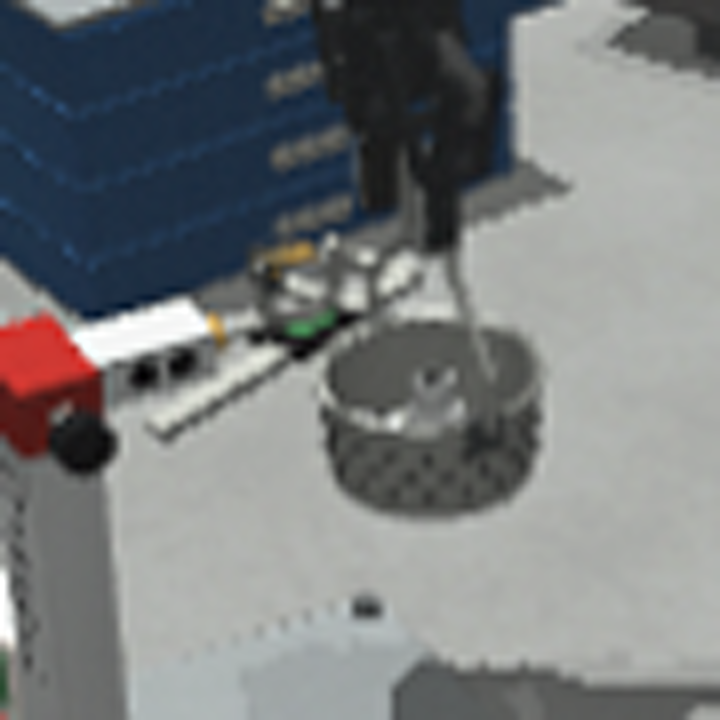

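View pics/e2.png

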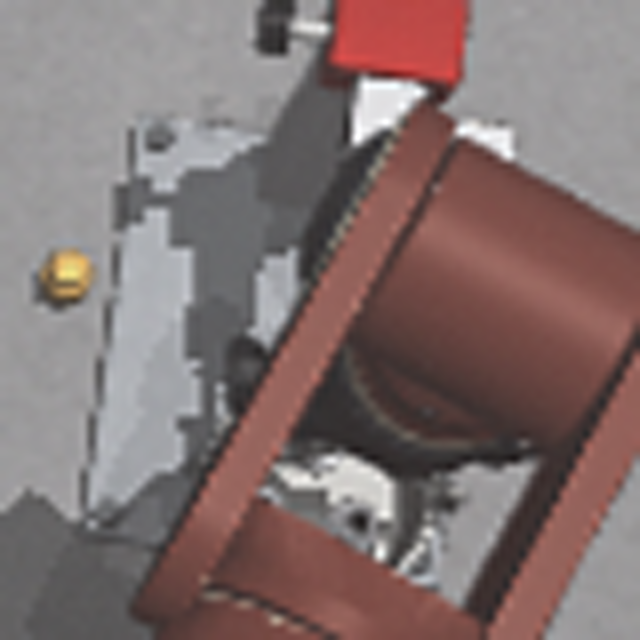

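```bash
cat > ov3.py <<'E'
from ov import *
s=load("scene10");u0,v0,f=225,115,12
tcp=np.array([.5159,-.2043,.3353]);yaw=1.435;ty=np.array([np.sin(yaw),-np.cos(yaw)])
im=cv2.imread("pics/scene10.png")[v0:v0+50,u0:u0+40];im=cv2.resize(im,None,fx=f,fy=f,interpolation=cv2.INTER_CUBIC);im0=im.copy()
h=tcp[:2]-ty*.0106
for th,col in((90,(0,0,255)),(86,(0,255,0))):
    p=np.array([(proj(s,X)-[u0,v0]+.5)*f-.5 for X in bail(th,(h[0],h[1],yaw-np.pi/2),tcp[2]-.1496)]).round().astype(int)
    cv2.polylines(im,[p.reshape(-1,1,2)],False,col,1)
cv2.imwrite("pics/e3.png",cv2.convertScaleAbs(np.hstack([im0,im]),alpha=1.6))
E
python3 ov3.py
```

```text
(no output)
```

View pics/e3.png

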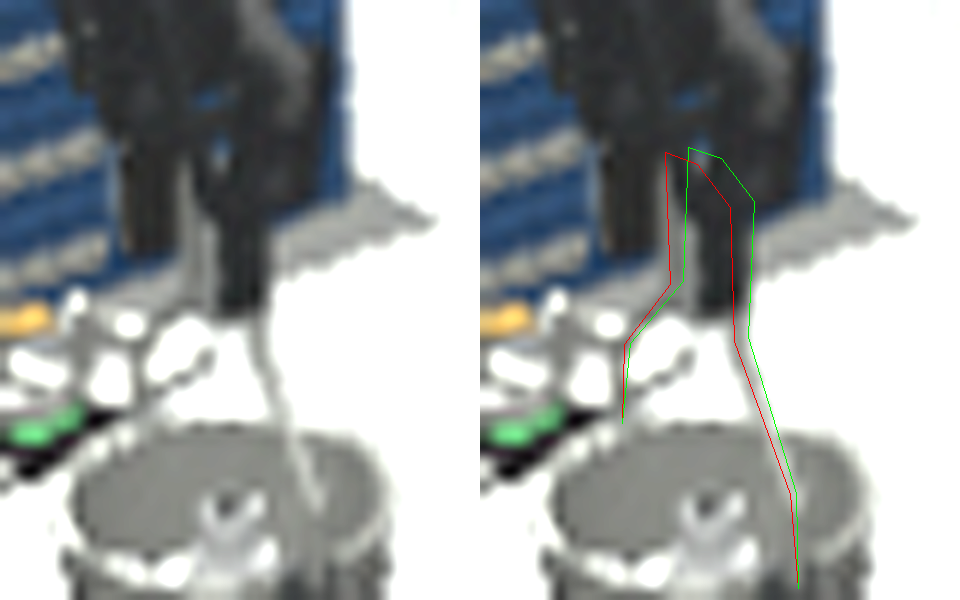

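>>> {"api": "arm_command", "payload": {"deltas": "-1 0 0.3 0 0; -1 0 0.7 0 0; -1 0 1 0 0; -1 0 1 0 0; -1 0 0.9 0 0; -1 0 0.6 0 0; -1 0 0.4 0 0; -1 0 0 0.2 0"}}

```text
time: 14.12
tcp_pos: [0.5647, -0.2111, 0.3334]
tool_rot: [3.141, 0.0, 1.435]
wrist_force: [1.0, -0.3, -7.6]
grip_width: 0.0439
```

>>> {"api": "arm_command", "payload": {"deltas": "-1 0 0 0.4 0; -1 0 0 0.4 0; -1 0 0 0.3 0; -1 0 0 0 0; -1 0 0 0 0; -1 0 0 0 0"}}

```text
time: 14.88
tcp_pos: [0.5645, -0.2111, 0.3226]
tool_rot: [3.141, 0.0, 1.435]
wrist_force: [-0.0, -0.3, -7.6]
grip_width: 0.0437
```

```bash
python3 st.py .5647 -.211 .320 1.435
python3 - <<'E'
from h import *
snap("scene","scene11");crop("scene11","e4",195,115,255,165,12)
E
```

```text
t 14.88 tcp [ 0.5645 -0.2111  0.3226] rot [3.1411e+00 2.0000e-04 1.4350e+00] F [-0.05 -0.27 -7.61] M [-0.058 -0.068 -0.037] w 0.0437
now cm x y z [0.01 0.02 0.26] turn 0.0
after turn cm x y z [0.01 0.02 0.26] turn 0.0
```

View pics/e4.png

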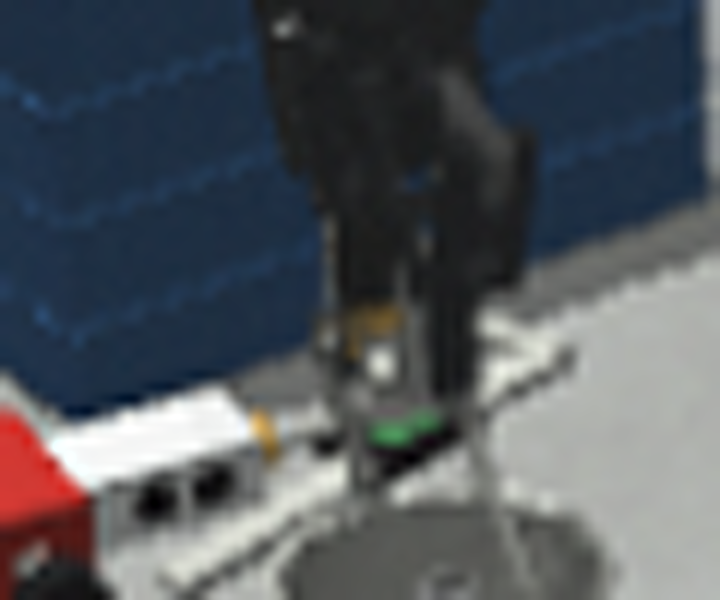

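>>> {"api": "arm_command", "payload": {"deltas": "-1 0 0 0.15 0; -1 0 0 0.15 0; -1 0 0 0.15 0; -1 0 0 0 0"}}

```text
time: 15.42
tcp_pos: [0.5643, -0.211, 0.3175]
tool_rot: [-3.141, -0.0, 1.435]
wrist_force: [0.1, -0.5, -7.7]
grip_width: 0.0435
```

>>> {"api": "arm_command", "payload": {"deltas": "-1 0 0 0.1 0; -1 0 0 0.1 0; -1 0 0 0 0"}}

```text
time: 15.8
tcp_pos: [0.5644, -0.211, 0.3156]
tool_rot: [-3.141, -0.0, 1.435]
wrist_force: [-0.2, -0.6, -8.2]
grip_width: 0.0438
```

>>> {"api": "arm_command", "payload": {"deltas": "-1 0 0 0.1 0; -1 0 0 0.1 0; -1 0 0 0 0"}}

```text
time: 16.18
tcp_pos: [0.5643, -0.211, 0.3136]
tool_rot: [-3.141, -0.0, 1.435]
wrist_force: [0.5, 0.7, -7.2]
grip_width: 0.0434
```

>>> {"api": "arm_command", "payload": {"deltas": "-1 0 0 0.1 0; -1 0 0 0 0"}}

```text
time: 16.42
tcp_pos: [0.5644, -0.211, 0.3127]
tool_rot: [-3.141, -0.0, 1.435]
wrist_force: [-0.3, -0.4, -8.8]
grip_width: 0.0434
```

>>> {"api": "arm_command", "payload": {"deltas": "-1 0 0 0.1 0; -1 0 0 0 0"}}

```text
time: 16.68
tcp_pos: [0.5644, -0.211, 0.3117]
tool_rot: [-3.141, -0.0, 1.435]
wrist_force: [-0.4, 0.8, -7.9]
grip_width: 0.0433
```

>>> {"api": "arm_command", "payload": {"deltas": "-1 0 0 0.1 0; -1 0 0 0 0"}}

```text
time: 16.92
tcp_pos: [0.5645, -0.211, 0.3114]
tool_rot: [3.141, 0.0, 1.435]
wrist_force: [-1.0, 0.4, -5.9]
grip_width: 0.0435
```

>>> {"api": "arm_command", "payload": {"deltas": "-1 0 0 0.1 0; -1 0 0 0 0"}}

```text
time: 17.18
tcp_pos: [0.5646, -0.2111, 0.3111]
tool_rot: [3.14, 0.001, 1.435]
wrist_force: [-2.0, 0.5, 0.2]
grip_width: 0.0438
```

>>> {"api": "arm_command", "payload": {"deltas": "-1 0 0 -0.3 0; -1 0 0 -0.5 0; -1 0 -0.3 -0.2 0; -1 0 -0.6 0 0; -1 0 -0.6 0 0; -1 0 -0.4 0 0; -1 0 -0.1 0 0; -1 0 0 0 0"}}

```text
time: 18.18
tcp_pos: [0.5446, -0.2083, 0.3199]
tool_rot: [3.141, 0.0, 1.435]
wrist_force: [0.3, 0.7, -7.6]
grip_width: 0.0434
```

>>> {"api": "arm_command", "payload": {"deltas": "-1 0 0 0.3 0; -1 0 0 0.6 0; -1 0 0 0.6 0; -1 0 0 0.6 0; -1 0 0 0.6 0; -1 0 0 0.4 0; -1 0 0 0.1 0; -1 0 0 0 0"}}

```text
time: 19.18
tcp_pos: [0.5447, -0.2083, 0.2879]
tool_rot: [3.141, 0.0, 1.435]
wrist_force: [0.1, 0.1, -7.9]
grip_width: 0.0439
```

```bash
python3 st.py .5588 -.2102 .288 1.435
```

```text
t 19.18 tcp [ 0.5447 -0.2083  0.2879] rot [3.1414e+00 1.0000e-04 1.4351e+00] F [ 0.12  0.05 -7.9 ] M [-0.    -0.071  0.052] w 0.0439
now cm x y z [ 0.    1.43 -0.01] turn 0.0001
after turn cm x y z [ 0.    1.43 -0.01] turn 0.0001
```

>>> {"api": "arm_command", "payload": {"deltas": "-1 0 0.2 0 0; -1 0 0.3 0 0; -1 0 0.3 0 0; -1 0 0.1 0 0; -1 0 0 0 0; -1 0 0 0 0"}}

```text
time: 19.92
tcp_pos: [0.5534, -0.2095, 0.2877]
tool_rot: [-3.141, -0.0, 1.435]
wrist_force: [0.5, 0.3, -7.7]
grip_width: 0.044
```

>>> {"api": "arm_command", "payload": {"deltas": "-1 0 0.1 0 0; -1 0 0 0 0"}}

```text
time: 20.18
tcp_pos: [0.5546, -0.2097, 0.2878]
tool_rot: [3.141, 0.0, 1.435]
wrist_force: [-0.4, -0.4, -8.0]
grip_width: 0.0434
```

>>> {"api": "arm_command", "payload": {"deltas": "-1 0 0.1 0 0; -1 0 0 0 0"}}

```text
time: 20.42
tcp_pos: [0.5556, -0.2098, 0.2878]
tool_rot: [3.142, 0.0, 1.435]
wrist_force: [-0.7, 1.0, -8.2]
grip_width: 0.0435
```

>>> {"api": "arm_command", "payload": {"deltas": "-1 0 0.1 0 0; -1 0 0 0 0"}}

```text
time: 20.68
tcp_pos: [0.5566, -0.21, 0.2878]
tool_rot: [3.141, 0.0, 1.435]
wrist_force: [-0.3, 0.3, -8.7]
grip_width: 0.0433
```

>>> {"api": "arm_command", "payload": {"deltas": "-1 0 0.1 0 0; -1 0 0 0 0"}}

```text
time: 20.92
tcp_pos: [0.5575, -0.2101, 0.2878]
tool_rot: [-3.141, -0.0, 1.435]
wrist_force: [-0.3, 0.2, -8.1]
grip_width: 0.0435
```

>>> {"api": "arm_command", "payload": {"deltas": "-1 0 0.1 0 0; -1 0 0 0 0"}}

```text
time: 21.18
tcp_pos: [0.558, -0.2101, 0.2877]
tool_rot: [-3.14, -0.0, 1.435]
wrist_force: [-4.2, 1.5, -6.4]
grip_width: 0.0436
```

>>> {"api": "arm_command", "payload": {"deltas": "-1 0 0.07 0 0; -1 0 0 0 0"}}

```text
time: 21.42
tcp_pos: [0.5583, -0.2102, 0.2876]
tool_rot: [-3.139, -0.0, 1.435]
wrist_force: [-6.2, 1.6, -5.1]
grip_width: 0.0435
```

>>> {"api": "arm_command", "payload": {"deltas": "-1 0 -0.2 0 0; -1 0 -0.4 0 0; -1 0 0 -0.3 0; -1 0 0 -0.6 0; -1 0 0 -0.8 0; -1 0 0 -0.8 0; -1 0 0 -0.6 0; -1 0 0 -0.3 0"}}

```text
time: 22.42
tcp_pos: [0.5534, -0.2096, 0.3226]
tool_rot: [3.141, 0.0, 1.435]
wrist_force: [0.5, -0.2, -7.2]
grip_width: 0.0437
```

>>> {"api": "arm_command", "payload": {"deltas": "-1 0 0.2 0 0; -1 0 0.5 0 0; -1 0 0.6 0 0; -1 0 0.6 0 0; -1 0 0.3 0 0; -1 0 0.1 0 0; -1 0 0 0 0; -1 0 0 0 0"}}

```text
time: 23.42
tcp_pos: [0.5759, -0.2126, 0.3218]
tool_rot: [-3.142, 0.0, 1.435]
wrist_force: [0.9, -0.4, -8.3]
grip_width: 0.0438
```

```bash
python3 st.py .5765 -.2127 .312 1.435
python3 - <<'E'
from h import *
snap("scene","scene12");crop("scene12","e5",190,115,250,180,10)
E
```

```text
t 23.43 tcp [ 0.5759 -0.2126  0.3218] rot [-3.1415  0.      1.4349] F [ 0.88 -0.35 -8.34] M [ 0.035 -0.003  0.038] w 0.0438
now cm x y z [-0.    0.06  0.98] turn -0.0001
after turn cm x y z [-0.    0.06  0.98] turn -0.0001
```

View pics/e5.png

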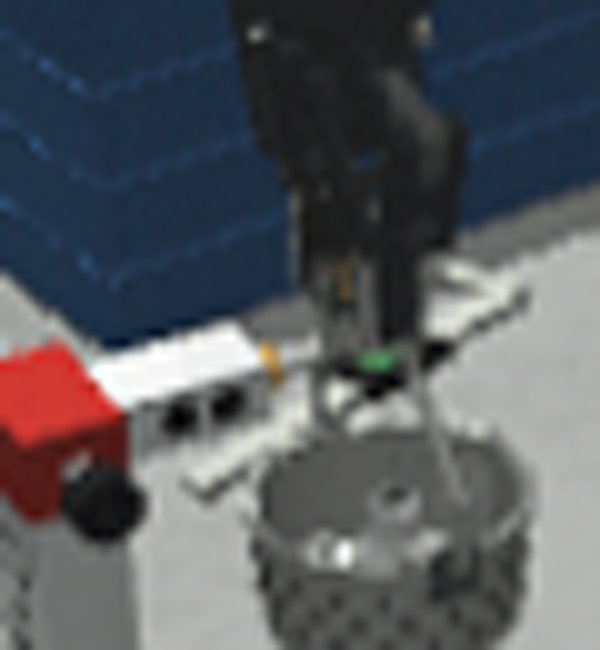

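>>> {"api": "arm_command", "payload": {"deltas": "-1 0 0.06 0.2 0; -1 0 0 0.4 0; -1 0 0 0.4 0; -1 0 0 0.3 0; -1 0 0 0.1 0; -1 0 0 0 0"}}

```text
time: 24.22
tcp_pos: [0.5766, -0.2127, 0.3077]
tool_rot: [-3.141, -0.0, 1.435]
wrist_force: [0.0, 0.2, -7.4]
grip_width: 0.0435
```

>>> {"api": "arm_command", "payload": {"deltas": "-1 0 0 0.1 0; -1 0 0 0.1 0; -1 0 0 0 0"}}

```text
time: 24.6
tcp_pos: [0.5768, -0.2128, 0.3064]
tool_rot: [3.141, 0.0, 1.435]
wrist_force: [-0.4, 0.2, -4.9]
grip_width: 0.0435
```

>>> {"api": "arm_command", "payload": {"deltas": "-1 0 0 0.1 0; -1 0 0 0.1 0; -1 0 0 0 0"}}

```text
time: 24.98
tcp_pos: [0.5769, -0.2128, 0.3044]
tool_rot: [3.14, 0.0, 1.435]
wrist_force: [0.8, -0.5, -3.5]
grip_width: 0.0439
```

>>> {"api": "arm_command", "payload": {"deltas": "-1 0 -0.03 0.1 0; -1 0 0 0.1 0; -1 0 0 0 0"}}

```text
time: 25.35
tcp_pos: [0.5765, -0.2126, 0.3024]
tool_rot: [3.141, 0.0, 1.435]
wrist_force: [0.3, 0.7, -0.3]
grip_width: 0.0434
```

>>> {"api": "arm_command", "payload": {"deltas": "-1 0 0 0.1 0; -1 0 0 0.1 0; -1 0 0 0 0"}}

```text
time: 25.72
tcp_pos: [0.5763, -0.2126, 0.3002]
tool_rot: [3.141, 0.0, 1.435]
wrist_force: [0.0, 0.7, 1.5]
grip_width: 0.0434
```

>>> {"api": "arm_command", "payload": {"deltas": "-1 0 0 0.1 0; -1 0 0 0.1 0; -1 0 0 0 0"}}

```text
time: 26.1
tcp_pos: [0.5762, -0.2127, 0.298]
tool_rot: [-3.141, 0.0, 1.435]
wrist_force: [-1.2, 0.8, 2.7]
grip_width: 0.0433
```

>>> {"api": "arm_command", "payload": {"deltas": "-1 0 0 0.1 0; -1 0 0 0 0; -1 0 0 0 0"}}

```text
time: 26.48
tcp_pos: [0.5761, -0.2127, 0.2967]
tool_rot: [-3.141, 0.0, 1.435]
wrist_force: [-1.9, 0.8, 3.2]
grip_width: 0.0435
```

>>> {"api": "arm_command", "payload": {"deltas": "-1 0 0 0.1 0; -1 0 0 0 0"}}

```text
time: 26.72
tcp_pos: [0.5762, -0.2127, 0.2958]
tool_rot: [-3.141, 0.0, 1.435]
wrist_force: [-2.6, 0.0, 4.1]
grip_width: 0.0433
```

>>> {"api": "arm_command", "payload": {"deltas": "-1 0 0 0.1 0; -1 0 0 0 0"}}

```text
time: 26.98
tcp_pos: [0.576, -0.2126, 0.2946]
tool_rot: [-3.141, 0.0, 1.435]
wrist_force: [-3.2, 1.0, 4.5]
grip_width: 0.0439
```

```bash
python3 st.py .5757 -.2126 .2804 1.435
```

```text
t 26.98 tcp [ 0.576  -0.2126  0.2946] rot [-3.1406e+00  1.0000e-04  1.4350e+00] F [-3.16  0.98  4.46] M [ 0.105  0.597 -0.01 ] w 0.0439
now cm x y z [-0.   -0.04  1.42] turn -0.0
after turn cm x y z [-0.   -0.04  1.42] turn -0.0
```

>>> {"api": "arm_command", "payload": {"deltas": "-1 0 0 0.1 0; -1 0 0 0 0"}}

```text
time: 27.22
tcp_pos: [0.5758, -0.2126, 0.2932]
tool_rot: [-3.14, -0.0, 1.435]
wrist_force: [-4.8, 0.6, 3.8]
grip_width: 0.0437
```

>>> {"api": "arm_command", "payload": {"deltas": "-1 0 0 0.1 0; -1 0 0 0 0"}}

```text
time: 27.48
tcp_pos: [0.575, -0.2124, 0.2912]
tool_rot: [-3.136, -0.001, 1.435]
wrist_force: [-8.7, 0.9, 0.3]
grip_width: 0.0439
```

>>> {"api": "arm_command", "payload": {"deltas": "-1 0 0 0.1 0; -1 0 0 0 0"}}

```text
time: 27.72
tcp_pos: [0.5757, -0.2121, 0.2884]
tool_rot: [-3.138, -0.002, 1.435]
wrist_force: [0.4, -0.3, -9.1]
grip_width: 0.0439
```

```bash
python3 st.py .5757 -.2126 .2804 1.435
python3 - <<'E'
from h import *
snap("scene","scene13");crop("scene13","e6",195,115,255,175,11)
E
```

```text
t 27.73 tcp [ 0.5757 -0.2121  0.2884] rot [-3.1382e+00 -1.9000e-03  1.4350e+00] F [ 0.44 -0.3  -9.12] M [ 0.021 -0.022 -0.024] w 0.0439
now cm x y z [-0.05  0.01  0.8 ] turn 0.0
after turn cm x y z [-0.05  0.01  0.8 ] turn 0.0
```

View pics/e6.png

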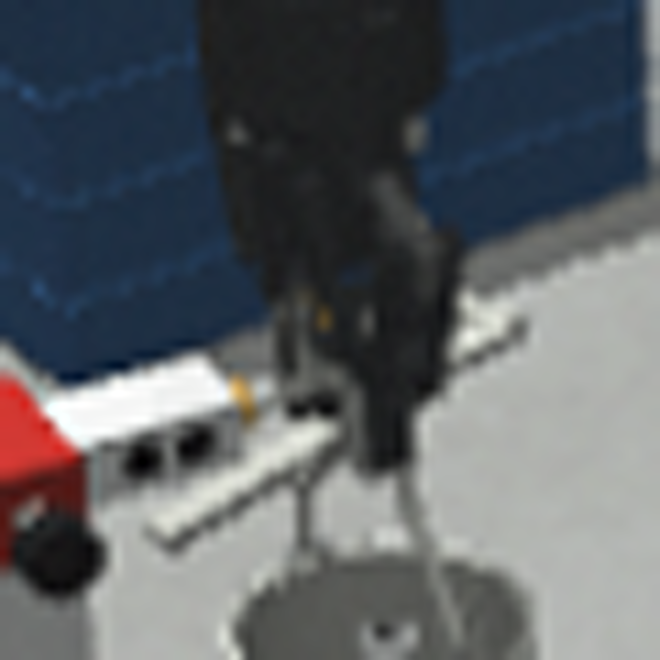

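>>> {"api": "arm_command", "payload": {"deltas": "-1 0 0 0.1 0; -1 0 0 0.15 0; -1 0 0 0.15 0; -1 0 0 0.1 0; -1 0 0 0 0; -1 0 0 0 0"}}

```text
time: 28.52
tcp_pos: [0.5763, -0.2127, 0.2869]
tool_rot: [3.141, 0.0, 1.435]
wrist_force: [0.1, 0.2, -7.9]
grip_width: 0.0435
```

>>> {"api": "arm_command", "payload": {"deltas": "-1 0 0 0.1 0; -1 0 0 0 0"}}

```text
time: 28.78
tcp_pos: [0.5762, -0.2126, 0.2857]
tool_rot: [-3.141, -0.0, 1.435]
wrist_force: [0.0, 0.5, -7.3]
grip_width: 0.0436
```

>>> {"api": "arm_command", "payload": {"deltas": "-1 0 0 0.1 0; -1 0 0 0 0"}}

```text
time: 29.02
tcp_pos: [0.5762, -0.2126, 0.2846]
tool_rot: [-3.141, -0.0, 1.435]
wrist_force: [0.7, -0.3, -7.8]
grip_width: 0.0437
```

>>> {"api": "arm_command", "payload": {"deltas": "-1 0 0 0.1 0; -1 0 0 0.1 0; -1 0 0 0 0"}}

```text
time: 29.4
tcp_pos: [0.5762, -0.2126, 0.2826]
tool_rot: [-3.141, -0.0, 1.435]
wrist_force: [-1.0, 0.8, -8.1]
grip_width: 0.0435
```

>>> {"api": "arm_command", "payload": {"deltas": "-1 0 0 0.1 0; -1 0 0 0 0"}}

```text
time: 29.65
tcp_pos: [0.5763, -0.2126, 0.2817]
tool_rot: [-3.141, -0.0, 1.435]
wrist_force: [-0.3, -0.6, -7.6]
grip_width: 0.0439
```

>>> {"api": "arm_command", "payload": {"deltas": "-1 0 0 0.06 0; -1 0 0 0 0"}}

```text
time: 29.9
tcp_pos: [0.5764, -0.2126, 0.2815]
tool_rot: [3.141, 0.0, 1.435]
wrist_force: [0.3, -0.1, -7.5]
grip_width: 0.0438
```

>>> {"api": "arm_command", "payload": {"deltas": "-1 0 0 0.06 0; -1 0 0 0 0"}}

```text
time: 30.15
tcp_pos: [0.5765, -0.2127, 0.2812]
tool_rot: [3.141, 0.0, 1.435]
wrist_force: [0.5, 0.6, -5.4]
grip_width: 0.0434
```

>>> {"api": "arm_command", "payload": {"deltas": "-1 0 0 0.06 0; -1 0 0 0 0"}}

```text
time: 30.4
tcp_pos: [0.5767, -0.2127, 0.281]
tool_rot: [3.14, 0.0, 1.435]
wrist_force: [0.7, 0.9, -2.3]
grip_width: 0.0443
```

>>> {"api": "arm_command", "payload": {"deltas": "-1 0 0 0.05 0; -1 0 0 0 0; -1 0 0 0 0"}}

```text
time: 30.78
tcp_pos: [0.5767, -0.2128, 0.2808]
tool_rot: [3.14, 0.0, 1.435]
wrist_force: [-0.5, 1.7, 3.5]
grip_width: 0.0433
```

```bash
python3 st.py .5757 -.2126 .2804 1.435
python3 - <<'E'
from h import *
snap("scene","scene14");crop("scene14","e7",195,115,255,175,11)
E
```

```text
t 30.77 tcp [ 0.5767 -0.2128  0.2808] rot [3.1397e+00 5.0000e-04 1.4350e+00] F [-0.47  1.73  3.46] M [0.276 0.019 0.015] w 0.0433
now cm x y z [ 0.   -0.1   0.04] turn 0.0
after turn cm x y z [ 0.   -0.1   0.04] turn 0.0
```

View pics/e7.png

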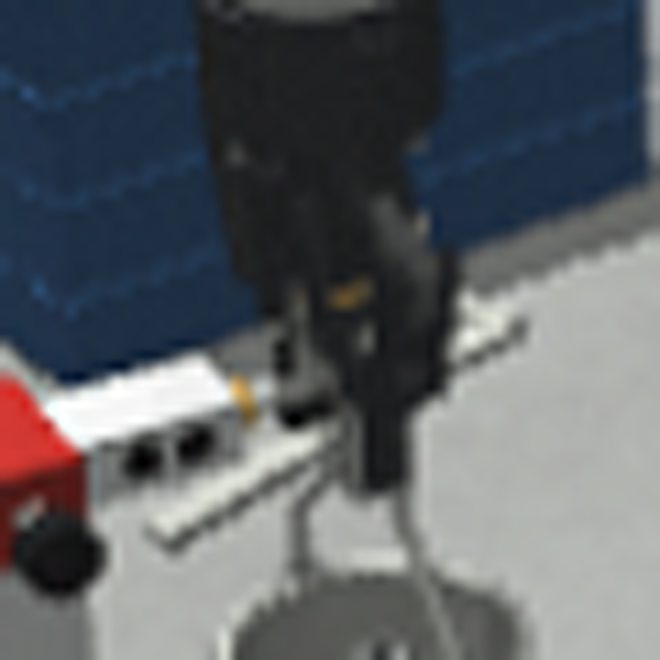

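>>> {"api": "arm_command", "payload": {"deltas": "-1 0 0 -0.04 0; -1 0 0 0 0"}}

```text
time: 31.08
tcp_pos: [0.5767, -0.2128, 0.2807]
tool_rot: [3.14, 0.0, 1.435]
wrist_force: [0.9, 0.8, 4.1]
grip_width: 0.0433
```

>>> {"api": "arm_command", "payload": {"deltas": "0.06 0 0 0 0; 0.08 0 0 0 0; 0.1 0 0 0 0; 0.14 0 0 0 0; 0.2 0 0 0 0; 0.2 0 0 0 0"}}

```text
time: 31.82
tcp_pos: [0.5763, -0.2126, 0.2798]
tool_rot: [-3.141, 0.0, 1.435]
wrist_force: [1.4, 0.5, -1.2]
grip_width: 0.0513
```

```bash
python3 st.py .5757 -.2126 .2804 1.435
python3 - <<'E'
from h import *
snap("scene","scene15");crop("scene15","e8",195,115,255,175,11)
E
```

```text
t 31.82 tcp [ 0.5763 -0.2126  0.2798] rot [-3.1414  0.      1.435 ] F [ 1.38  0.45 -1.16] M [ 0.02   0.021 -0.011] w 0.0513
now cm x y z [-0.   -0.06 -0.06] turn -0.0
after turn cm x y z [-0.   -0.06 -0.06] turn -0.0
```

View pics/e8.png

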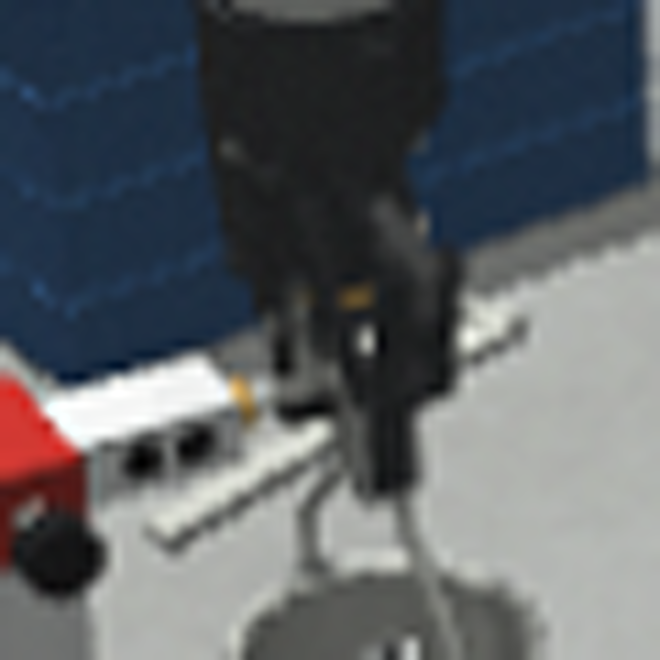

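>>> {"api": "arm_command", "payload": {"deltas": "0.5 0 0 0 0; 0.5 0 0 0 0; 0.5 0 0 0 0; 0.5 0 0 -0.3 0; 0.5 0 0 -0.6 0; 0.5 0 0 -0.8 0; 0.5 0 0 -1 0; 0.5 0 0 -1 0"}}

```text
time: 32.88
tcp_pos: [0.5764, -0.2127, 0.318]
tool_rot: [3.141, 0.0, 1.435]
wrist_force: [0.4, -0.4, -0.5]
grip_width: 0.0639
```

```bash
python3 st.py .5757 -.2126 .2804 1.435
python3 - <<'E'
from h import *
snap("scene","scene16");crop("scene16","e9",195,115,255,175,11)
E
```

```text
t 32.88 tcp [ 0.5764 -0.2127  0.318 ] rot [3.1409e+00 2.0000e-04 1.4351e+00] F [ 0.35 -0.41 -0.47] M [ 0.051 -0.029 -0.002] w 0.0639
now cm x y z [-0.   -0.07  3.76] turn 0.0001
after turn cm x y z [-0.   -0.07  3.76] turn 0.0001
```

View pics/e9.png

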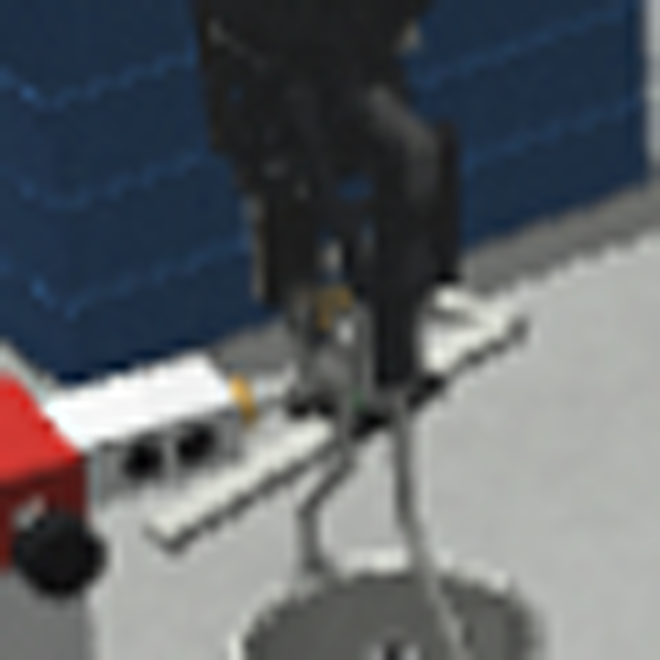

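Force is near zero and the basket is hanging. I'll keep rising straight up, then move back.

>>> {"api": "arm_command", "payload": {"deltas": "0.5 0 0 -1.5 0; 0.5 0 0 -2 0; 0.5 0 0 -2.5 0; 0.5 0 0 -2.5 0; 0.5 0 -1 -1 0; 0.5 0 -3 0 0; 0.5 0 -4 0 0; 0.5 0 -4 0 0"}}

```text
time: 33.92
tcp_pos: [0.4557, -0.196, 0.4117]
tool_rot: [-3.141, -0.0, 1.435]
wrist_force: [-0.4, -0.9, 0.2]
grip_width: 0.0638
```

>>> {"api": "arm_command", "payload": {"deltas": "0.5 3 -3 0 0; 0.5 4 0 0 0; 0.5 4 0 0 0; 0.5 4 0 0 0; 0.5 4 0 0 0; 0.5 4 0 0 0; 0.5 4 0 0 0; 0.5 2 0 0 0"}}

```text
time: 34.92
tcp_pos: [0.4662, 0.0966, 0.4117]
tool_rot: [-3.141, 0.0, 1.437]
wrist_force: [-0.5, -0.3, -0.1]
grip_width: 0.0642
```

>>> {"api": "arm_command", "payload": {"deltas": "0.5 0 0 0 0; 0.5 0 0 0 0; 0.5 0 0 0 0; 0.5 0 0 0 0; 0.5 0 0 0 0; 0.5 0 0 0 0; 0.5 0 0 0 0; 0.5 0 0 0 0"}}

```text
time: 35.92
tcp_pos: [0.4669, 0.095, 0.4119]
tool_rot: [-3.141, 0.0, 1.435]
wrist_force: [-0.7, -0.5, 0.1]
grip_width: 0.0638
```

```bash
python3 st.py
python3 - <<'E'
from h import *
snap("scene","scene17");snap("top","top17")
crop("scene17","f1",180,130,255,205,10);crop("top17","f2",285,150,345,210,10)
E
```

```text
t 35.92 tcp [0.4669 0.095  0.4119] rot [-3.1415  0.      1.4351] F [-0.66 -0.48  0.05] M [-0.03   0.033  0.031] w 0.0638
```

View pics/f1.png

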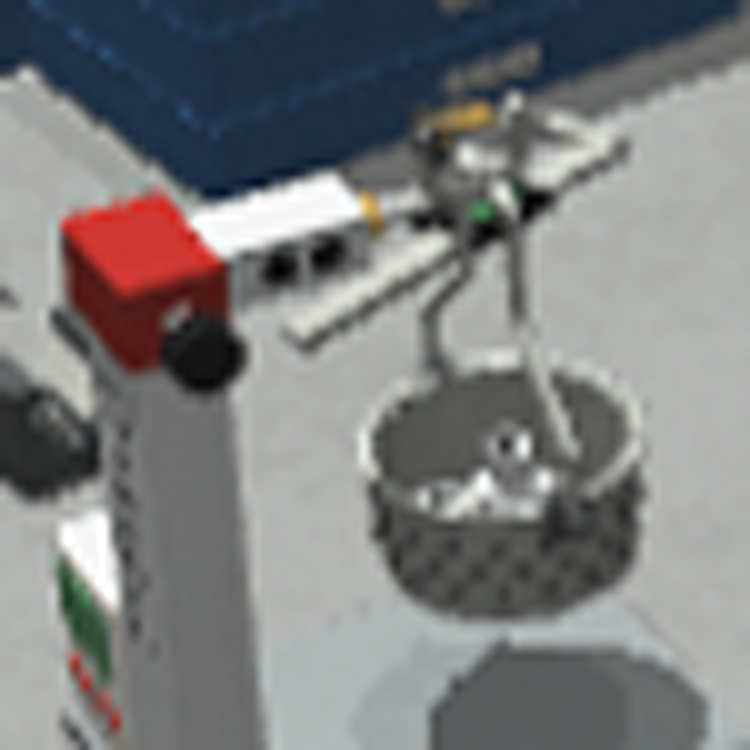

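View pics/f2.png

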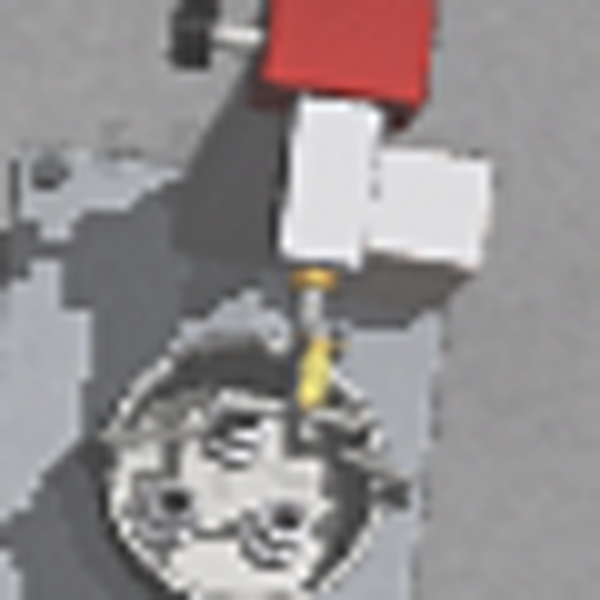

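View pics/scene17.png

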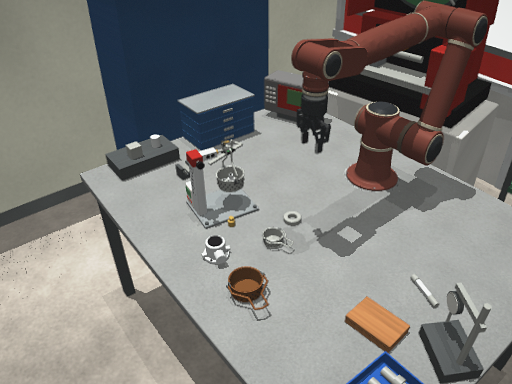

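>>> {"api": "arm_command", "payload": {"deltas": "0.5 0 0 0 0; 0.5 0 0 0 0; 0.5 0 0 0 0; 0.5 0 0 0 0; 0.5 0 0 0 0; 0.5 0 0 0 0; 0.5 0 0 0 0; 0.5 0 0 0 0"}}

```text
time: 37.02
tcp_pos: [0.4669, 0.095, 0.4119]
tool_rot: [-3.142, -0.0, 1.435]
wrist_force: [-0.4, 0.1, 0.2]
grip_width: 0.0641
```

>>> {"api": "arm_command", "payload": {"deltas": "0.5 0 0 0 0; 0.5 0 0 0 0; 0.5 0 0 0 0; 0.5 0 0 0 0; 0.5 0 0 0 0; 0.5 0 0 0 0; 0.5 0 0 0 0; 0.5 0 0 0 0"}}

```text
time: 38.02
tcp_pos: [0.4669, 0.095, 0.4119]
tool_rot: [3.142, -0.0, 1.435]
wrist_force: [-0.3, 0.1, 0.3]
grip_width: 0.0638
```

Run:
```python
from h import *
fr=[]
for i in range(8):
    fr.append(manip.snapshot("scene")["pixels"].astype(float))
a=load("scene17")["pixels"].astype(float)
w=np.s_[130:205,180:255]
print([round(np.abs(f[w]-fr[0][w]).mean(),2) for f in fr], round(np.abs(a[w]-fr[0][w]).mean(),2),[round(np.abs(f[w]-fr[0][w]).max(),1) for f in fr])
s=load("scene0")["pixels"].astype(float);m=np.abs(s[0:75,90:165]-a[0:75,90:165]);print("noise ref",m.mean().round(2))
for n,(u,v) in dict(check=(231,221),casting=(215,247),brown=(246,285),small=(273,237),ring=(292,217),box=(377,322),caliper=(225,152),vblock=(182,171),plug=(425,290)).items():
    print(n,np.abs(s[v-14:v+14,u-14:u+14]-a[v-14:v+14,u-14:u+14]).mean().round(1))
```

```text
[np.float64(0.0), np.float64(0.61), np.float64(0.6), np.float64(0.62), np.float64(0.6), np.float64(0.6), np.float64(0.62), np.float64(0.61)] 0.61 [np.float64(0.0), np.float64(5.0), np.float64(6.0), np.float64(7.0), np.float64(8.0), np.float64(5.0), np.float64(6.0), np.float64(7.0)]
noise ref 2.01
check 9.9
casting 4.4
brown 2.4
small 5.0
ring 5.9
box 4.7
caliper 9.6
vblock 4.2
plug 5.5
```

```bash
python3 -c "
from rig import manip
print(manip.job_done())"
```

```text
the job is handed in; nothing more can be done
None
```

The large steel basket is hanging from the weigh hook with the latch shut over its loop, and the job is handed in at about 38 s of the 72 s.

**How it went**
- **Bail:** I swung it upright with a light grip. The basket stayed standing where it was, to within about 1 mm in the pictures.
- **Finding the hook:** I carried the basket level to the station. A touch on the hook's tip put the seat at about 246 mm, and a touch on its outside fixed the bar's position across the mouth.
- **Pressing in:** The bar went in right above the seat. The latch let it past at about 13 N in all, after which the wrist reading fell back to the bare weight, about 8 N. I then lowered it until the hook carried the weight.
- **Letting go:** Only then did I open the fingers and back the arm away.
- **Force on the station:** The highest I estimate from the wrist readings is about 13 N, against the 20 N limit. The readings come only at the end of each move, so a brief peak between them could have been missed.

**Last checks**
- **Latch and loop:** The pictures show the latch lying across the mouth to the tip, as at the start, with the loop below it.
- **Samples:** All three are in the basket.
- **Hanging still:** Pictures spread over about 2 s differ only by camera noise.
- **Robot clear:** The wrist force is about zero and the arm is well away.
- **Bystanders:** A picture comparison with the start showed some differences, most at the check weight (9.9) and the caliper (9.6) against about 2 for noise. I put those down to shadows and the hanging basket now in view. By eye, everything stands where it was, but I did not measure their positions again.

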